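# Reassemble the water bath: seat the well lid, refit the regulator knob and keep it pressed

## Task

The water bath has just been cleaned, put it back together: set the loose steel lid on the open well, press it down past its seal until it sits level and flat on the deck all round, and let go of it. Then take the loose black regulator knob, turn it so that its bore matches the D-shaped spindle on the control deck and push it fully home. Finish while still gripping the knob and holding it pressed down, with the sprung spindle at the bottom of its travel, so that I can tighten its set screw; leave everything else on the bench and the other lid where they are.

Things in the scene. Friction and masses are not known exactly. Their poses are not given: they have to be found in the camera images.
- bath: Water bath, rigid and fixed: white case 410 mm long (y) and 200 mm deep (x), top 140 mm above the bench. Two round wells side by side under a steel deck; control deck (grey) at its right-hand end as the robot sees it. Origin under its centre, x from its front to its back, y to the end with the open well, z up.
- well (a point): Centre of the open well's hole (104 mm across), at the level of the steel deck; axes as the bath's. A black rubber lip seal round it, 107 to 120 mm across, stands 5 mm above the deck: a lid laid on it rests 5 mm too high until pressed down with 10 N in all (its own 2.5 N counts); the seal then stays down.
- lid_grip (a point): The loose lid's black round knob (30 mm across, 26 mm tall), on the lid's axis, half-way up that knob: 37 mm above the bench now, 23 mm above the top of the lid's steel plate, 27 mm above the plate's underside, which ends up lying on the deck. z is the lid's axis, up; its yaw does not matter.
- lid: The loose lid, lying upright on the bench left or right of the bath: steel plate 128 mm across, 4 mm thick; under it a solid plug 97 mm across and 10 mm deep, lower edge bevelled, that enters the well; on top the round knob on a neck 10 mm tall, 16 mm thick. Origin at the centre of the plug's underside, z up. About 0.25 kg.
- knob_grip (a point): The loose regulator knob, standing upright on the bench right or left of the bath. The point is on its axis, inside its grip bar, 28 mm above its underside. x points along the bar to the end with the white pointer line, z up. Grip the bar across its width (y, 20 mm).
- knob: The same knob: round black skirt 50 mm across, 6 mm high; on it a straight bar 46 mm long (x), 20 mm wide (y), top 42 mm above the underside. In the underside, on the axis, a blind D-shaped bore 16 mm deep, 13.2 mm across, its flat on the pointer (+x) side, 3.6 mm from the axis. Origin at the centre of the underside. About 60 g.
- spindle_tip (a point): Centre of the top of the upright steel D-shaped spindle on the control deck: 12 mm across, 24 mm tall, tip bevelled 1.5 mm; its flat, 3 mm from the axis, is on the +x side (z up). Knob and spindle match when their x axes point the same way. With the knob fully home the end of its bore rests here and the knob's grip point is 12 mm above.
- spindle (a joint): How far the spindle is pushed down against its spring: 0 = up, 0.004 m = bottom of its travel; takes 5 N to start and 13 N at the bottom.
- regulator: Black collar 30 mm across, 2 mm high, that turns with the spindle and carries it, with a white index line on the side of the spindle's flat. Turns stiffly (0.12 N m). Origin on the spindle axis at deck height, x towards the flat.
- lid2: A second, identical lid that already covers the other well, next to the control deck; its round knob's top is 40 mm above the deck. Origin at the centre of the underside of its plug. Leave it alone.
- sponge: Yellow and green sponge, 65 x 100 x 30 mm, in front of the bath; origin under its centre. Bystander.
- screwdriver: Small screwdriver with orange handle, 150 mm long, lying in front of the bath. Bystander.
- small_beaker: Small glass beaker, 52 mm across, 62 mm tall, right of the bath; origin under its centre. Bystander.
- bottle: Amber reagent bottle, 66 mm across, 140 mm tall, left of the bath; origin under its centre. Bystander.
- vial: Small glass sample vial with white cap, 26 mm across, 45 mm tall, in front of the bath; origin under its centre. Bystander.
Not all that is in view belongs to the job. What is shaped like the knob but green is not meant. What is shaped like the lid but turquoise is not meant.

How it is judged (in metres and radians):
On the way, in this order (a step that is already met when the one before it is completed fails the run):
1. the lid is seated level on the open well, pressed down onto the deck, and released (z of lid_grip in the frame of well between 0.0245 and 0.0287 m and horizontal distance between lid_grip and well below 0.006 m and angle between lid_grip's own z axis and vertical below 0.03 rad and contact force between the fingers and lid below 0.1 N), for 0.3 s.
2. the knob is pushed fully home on the spindle, flat to flat (z of knob_grip in the frame of spindle_tip between 0.0095 and 0.0137 m and horizontal distance between knob_grip and spindle_tip below 0.003 m and angle between the x axis of knob_grip and the x axis of spindle_tip, either way round below 0.2 rad and angle between knob_grip's own z axis and vertical below 0.08 rad), for 0.2 s.
At the end, for the whole second after the job is handed in: Lid flat on the deck (2 mm, 6 mm sideways, 0.03 rad), robot off it; knob home on the spindle (2 mm, 3 mm sideways, 0.2 rad about the axis, 0.08 rad tilt), still gripped and pressed: spindle down 2.8 mm or more of its 4 mm, over 4 N on it, steady for the last second (all of step 1 and all of step 2 and value of joint spindle above 0.0028 m and contact force between knob and regulator above 4 N and contact force between the fingers and knob above 2 N and contact force between the arm and lid below 0.1 N and velocity of joint spindle below 0.01 m/s and angular speed of knob below 0.3 rad/s); the arm keeps its last pose, push and grip.
It fails at once if the second lid was moved by more than 25 mm (distance of lid2 from where it was at the start of the episode above 0.025 m).
It fails at once if the sponge or the screwdriver was moved by more than 25 mm (distance of any of sponge, screwdriver from where it was at the start of the episode above 0.025 m).
It fails at once if the small beaker, the bottle or the vial was moved by more than 25 mm (distance of any of small_beaker, bottle, vial from where it was at the start of the episode above 0.025 m).
It also fails if it takes over 69 s, if anything falls off the work surface, if the arm or the gripper's body presses on something with over 40 N, if the wrist force passes 120 N, or if a joint passes its speed limit or range.

## Robot

A 6-joint arm with a two-finger parallel gripper is mounted at the origin on the work surface. World frame = base frame: x ahead of the robot, y to its left, z up, the work surface at z = 0. Lengths are in m, angles in degrees, forces in N, time in s.
With the tool pointing down it reaches from about 0.4 to 0.825 m from the base axis. Payload 7 kg.
Tool frame: the origin (TCP) lies at the very end of the fingers, on their centre line; the grasp point (between the pads) lies 19 mm behind it; x points along the fingers, y is the direction in which the jaws open and shut, and the axes are right-handed (so a half turn about x gives the same grasp; the last joint's range is limited). The gripper opens to 88 mm and grips with 3 to 60 N. Pads are 19 mm wide; open, the fingers measure 130 mm over their backs; the gripper's body (78 mm by 193 mm) begins 47 mm behind the grasp point.
Start: joints at [86.866, 20.546, 0.682, 0, -70.136, -16.507], TCP at [0.227, 0.636, 0.227] pointing down, gripper open.
Joint ranges: [-176.03, 176.03], [-82.01, 121.73], [-58.28, 71.71], [-173.87, 95.51], [-174.79, -0.11], [-173.66, 173.66]. Speed limits (degrees/s): [136.94, 136.94, 172.46, 180, 180, 180].

## Interface

Orientations are given as [roll, pitch, yaw] about the fixed x, y, z axes, in that order (R = Rz(yaw) Ry(pitch) Rx(roll)).
In Python, from plant import monitor, eyes, ticket gives the robot as it stands. The module is installed in compiled form; this text tells all that it offers.
- The arm moves only by the shell command python3 -m crank 'ROWS'. ROWS is JSON, a list of rows, each an object with "linear": the shift along the world's x, y, z in units of 60 mm (1.0 is 60 mm), a list of three; "rot": the turn, a rotation vector about the world's x, y, z in units of 5 degrees (1.0 is 5 degrees), a list of three; "hand": the opening, from 0 (shut) to 1 (fully open). In form: [{"linear": [tx, ty, tz], "rot": [ax, ay, az], "hand": hand}, ...]. A call has 1 to 20 rows; each row shifts and turns the pose as measured when the row begins; what a row does not reach is not made up. A row lasts 1/8 s, in which the tool goes at most 62.5 mm and 10.7 degrees, less where a joint would pass 70% of its speed; a pose out of reach is approached as far as the arm can. A call is refused whole if a number of a shift passes 1 or a number of a turn 1, either way. A call with a gripper value outside its range is refused whole. The fingers move at their own pace and stop on an object; the grip force is fixed at half the most. Time passes only in rows, so rows that do not move let the fingers close. It gives the time, the measured TCP pose, the force and the opening at its end, in the units of the state.
- monitor.get_obs(): the state, without advancing time (a new reading comes with each control period).
- eyes.snapshot(name): name is "scene" or "top" or "wrist"; returns a dict with "image" (400x640x3 uint8, red, green, blue), "depth" (400x640 float32, m along the optical axis (not along the pixel's ray), 0 where there is no reading), "K" (3x3 intrinsics, pixels), "camera_from_world" (4x4, takes a point from world to camera coordinates); the wrist camera has in their place "hand_eye" (4x4, takes a point from camera to tool coordinates, whose origin is the TCP and whose axes are the tool frame's). Camera axes: x right, y up, looking along -z (the intrinsics and any distortion apply to the point x, -y, -z); pixel columns grow to the right and rows downward; lengths in m; the calibration is good to about 2 mm. A picture is of the moment at which its call begins: read the wrist's pose just before it.
- ticket.close_job(): hands the job in, once; it reports no verdict.
The state is a dict: "clock": time; "joint_pos": joint angles; "qvel": joint speeds; "tau": joint torques, N m; "tool_pos": TCP position; "orientation": TCP orientation; "force": force on the tool from outside, world axes, zero at the start; "moment": the same for the moment, N m; "opening": finger opening in m.
Only numpy, scipy, OpenCV 4.12 (cv2) and the standard library are available. Lean on these libraries where they do the work, as an engineer would, in place of code of your own. Each camera call takes 0.05 s, during which the arm holds its last target.

## Working session

There is one attempt and no reset: what is moved stays moved. The work goes in short steps, Python scripts to look and compute and a shell command to move; the robot and the scene stay as the last step left them, time stands still between calls to the robot, and variables do not carry over. Pictures are saved under pics/ and viewed, and the job is handed in when it is done.

```bash
mkdir -p pics
cat > h.py <<'E'
import numpy as np, cv2
from plant import monitor, eyes, ticket
def snap(n, f):
    s=eyes.snapshot(n); cv2.imwrite('pics/'+f, s['image'][:,:,::-1]); np.savez('pics/'+f+'.npz', **{k:v for k,v in s.items()}); return s
E
python3 - <<'E'
from h import *
print(monitor.get_obs())
for n in ['scene','top','wrist']:
    s=snap(n,n+'1.png')
    print(n,s['K'].tolist(), np.round(s.get('camera_from_world',s.get('hand_eye')),4).tolist(), s.keys())
print(monitor.get_obs()['clock'])
E
```

```text
{'clock': 0.0, 'joint_pos': array([ 8.68662337e+01,  2.05903269e+01,  6.32902193e-01, -1.83393756e-02,
       -7.01356643e+01, -1.65063817e+01]), 'qvel': array([ 0.01792784,  0.02275701,  0.05283461,  0.19079015, -0.01538942,
        0.05434629]), 'tau': array([ 2.71109166e-03, -5.82714236e+01,  2.93059194e+01,  6.99727759e+00,
        6.92254049e-03, -1.33643566e-04]), 'tool_pos': array([0.2267527 , 0.63525089, 0.22563418]), 'orientation': array([  96.01540664,   89.90532745, -103.630987  ]), 'force': array([-0.23738989, -0.64360492, -0.53646738]), 'moment': array([ 0.01783095,  0.06277681, -0.02750806]), 'opening': 0.08747658942023961}
scene [[444.7455088905407, 0.0, 317.8460085777699], [0.0, 444.7455088905407, 196.0825741659313], [0.0, 0.0, 1.0]] [[0.5045, 0.8632, -0.0204, -0.3021], [-0.5724, 0.3521, 0.7405, 0.2013], [0.6464, -0.3619, 0.6717, -1.8936], [0.0, 0.0, 0.0, 1.0]] dict_keys(['image', 'depth', 'K', 'camera_from_world'])
top [[438.41313569021776, 0.0, 320.21309315309884], [0.0, 438.41313569021776, 202.88189723708385], [0.0, 0.0, 1.0]] [[-0.0212, -0.9997, 0.0092, 0.0526], [0.9936, -0.0201, 0.1109, -0.5436], [-0.1107, 0.0115, 0.9938, -1.3511], [0.0, 0.0, 0.0, 1.0]] dict_keys(['image', 'depth', 'K', 'camera_from_world'])
wrist [[336.56699127789705, 0.0, 315.0049347978893], [0.0, 336.56699127789705, 201.64436982746602], [0.0, 0.0, 1.0]] [[-0.0009, 0.2645, -0.9644, -0.1585], [1.0, -0.0005, -0.001, 0.0009], [-0.0008, -0.9644, -0.2645, -0.0722], [0.0, 0.0, 0.0, 1.0]] dict_keys(['image', 'depth', 'K', 'hand_eye'])
0.15
```

View pics/scene1.png

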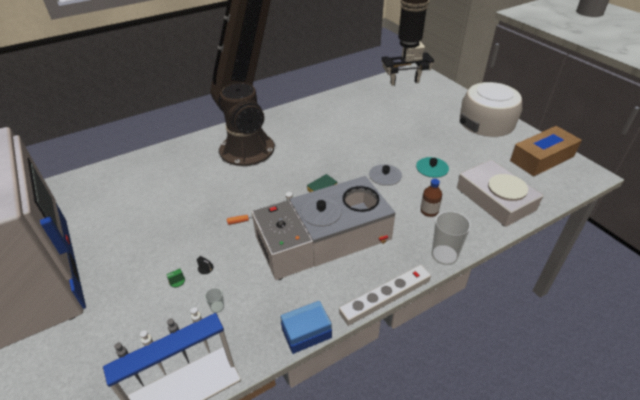

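View pics/top1.png

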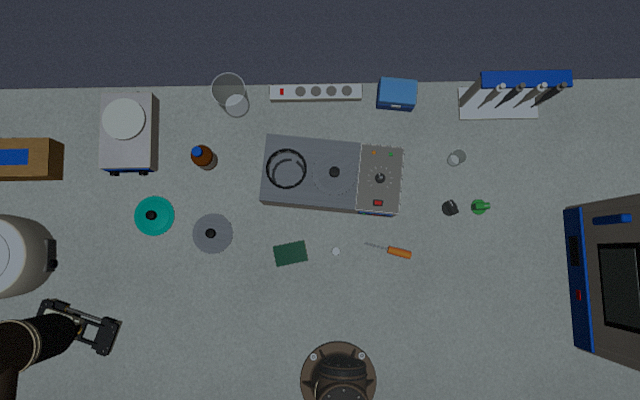

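View pics/wrist1.png

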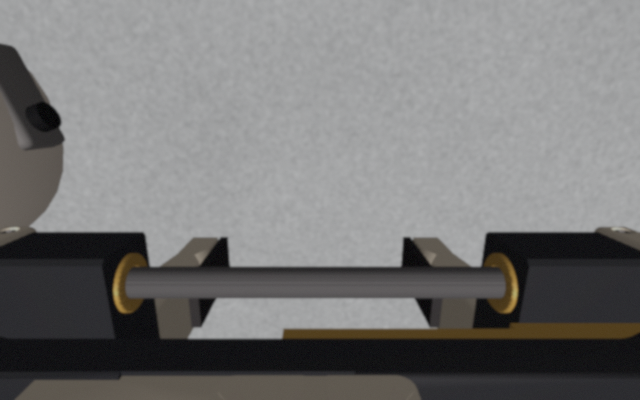

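Top view: the loose steel lid is at (212,233) with a turquoise decoy at (153,215). The black knob is at (450,208) with a green decoy at (481,207). The open well is at (287,168), lid2 at (334,172) and the spindle at (380,178). In the scene view, the lid is at (385,173), the black knob at (205,265), the well at (361,197) and the spindle at (281,224).

```bash
cat >> h.py <<'E'
def ray(s,u,v,T=None):
    K=s['K']; d=np.array([(u-K[0,2])/K[0,0], -(v-K[1,2])/K[1,1], -1.0])
    if T is None: T=np.linalg.inv(s['camera_from_world'])
    return T[:3,3], T[:3,:3]@d
def onplane(s,u,v,z,T=None):
    o,d=ray(s,u,v,T); return o+d*(z-o[2])/d[2]
def tri(rs):
    A=np.zeros((3,3));b=np.zeros(3)
    for o,d in rs:
        d=d/np.linalg.norm(d);P=np.eye(3)-np.outer(d,d);A+=P;b+=P@o
    x=np.linalg.solve(A,b); return x,[np.linalg.norm(np.cross(x-o,d/np.linalg.norm(d))) for o,d in rs]
def load(f): return dict(np.load('pics/'+f+'.npz'))
def dpt(s,u,v,T=None):
    o,d=ray(s,u,v,T); return o+d*s['depth'][int(round(v)),int(round(u))]
def crop(im,x0,y0,x1,y1,k,f): cv2.imwrite('pics/'+f,cv2.resize(im[y0:y1,x0:x1,::-1],None,fx=k,fy=k,interpolation=cv2.INTER_CUBIC))
E
python3 - <<'E'
from h import *
t=load('top1.png');s=load('scene1.png')
a=t['image'];b=s['image']
def c(im,x0,y0,w,h): return cv2.resize(im[y0:y0+h,x0:x0+w,::-1],(400,300),interpolation=cv2.INTER_CUBIC)
g=np.vstack([np.hstack([c(a,172,200,80,60),c(a,425,180,80,60)]),np.hstack([c(b,345,145,80,60),c(b,165,240,80,60)])])
cv2.imwrite('pics/crop1.png',g)
crop(a,255,125,415,225,5,'crop2.png'); crop(b,245,170,405,290,5,'crop3.png')
E
```

```text
(no output)
```

View pics/crop1.png

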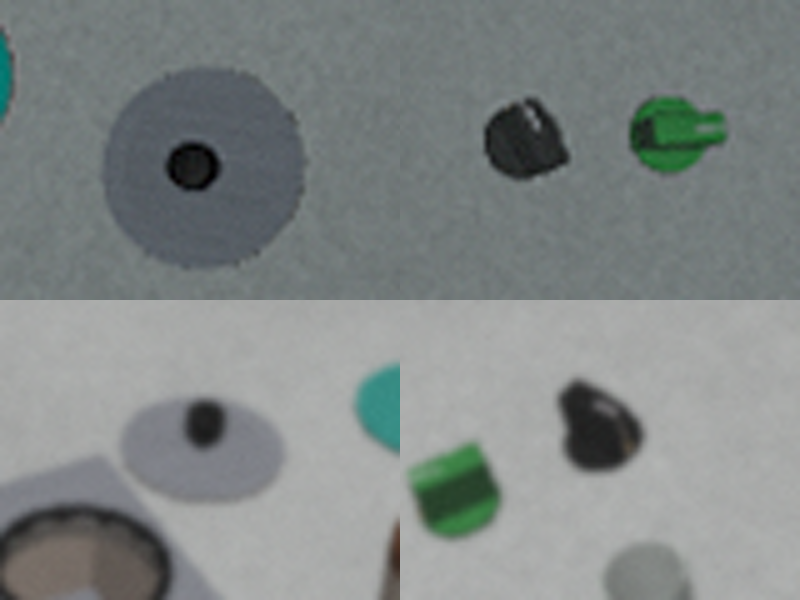

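View pics/crop2.png

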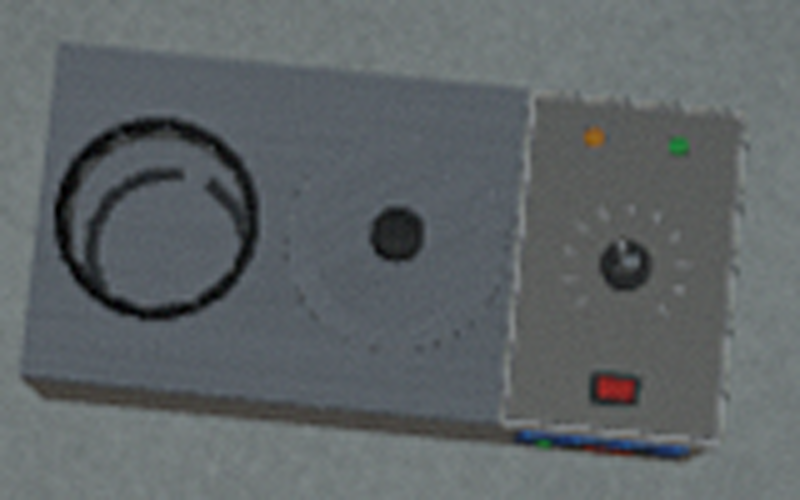

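View pics/crop3.png

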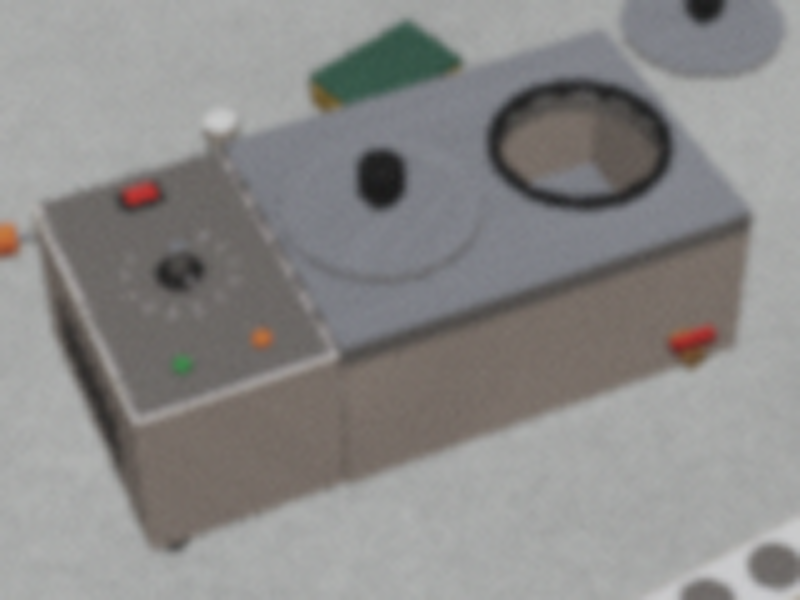

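The crop confirms it: grey lid plate centred near top pixel (212,233) with its knob at (210.5,233), and the black knob at (450,208) with its white pointer line at the upper right. Next I measure from both views.

Run:
```python
from h import *
t=load('top1.png');s=load('scene1.png')
def dark(im,x0,y0,x1,y1,th):
    g=im.max(2)[y0:y1,x0:x1]; m=(g<th).astype(np.uint8)
    n,l,st,c=cv2.connectedComponentsWithStats(m); i=1+np.argmax(st[1:,4])
    cs,_=cv2.findContours((l==i).astype(np.uint8),cv2.RETR_EXTERNAL,cv2.CHAIN_APPROX_NONE)
    e=cv2.fitEllipse(max(cs,key=len)) if len(cs[0])>5 else None
    return c[i]+[x0,y0], st[i,4], st[i,:4]+[x0,y0,0,0], (np.array(e[0])+[x0,y0],e[1])
for nm,bt,bs in [('lidknob',(195,220,225,248),(375,155,397,178)),('lid2knob',(322,160,346,184),(310,196,332,214)),('wellring',(258,143,310,195),(338,182,384,214)),('knob',(435,192,468,222),(190,250,220,280))]:
    r=[]
    for im,bb in ((t,bt),(s,bs)):
        for th in (45,60,):
            o=dark(im['image'],*bb,th if im is t else th+10); print(nm,'c',o[0].round(1),'area',o[1],'bb',o[2],'ell',o[3][0].round(1),np.round(o[3][1],1))
        r.append(ray(im,*(o[0] if 'well' not in nm else o[3][0])))
        if 'well' in nm: print('  on z.145',onplane(im,*o[3][0],.145).round(4))
    print(nm,'TRI',tri(r)[0].round(4),np.round(tri(r)[1],4))
# depth looks
for n,im,uv in [('lid plate t',t,(222,240)),('lid plate s',s,(392,180)),('bench t',t,(240,260)),('deck t',t,(300,198)),('deck s',s,(330,232)),('lid2 top t',t,(334,172)),('lidknob t',t,(210,233)),('lidknob s',s,(386,168)),('knob t',t,(450,207)),('spindle t',t,(380,177)),('ctl t',t,(395,190)),('ctl s',s,(300,240)),('bench s',s,(230,180))]:
    print(n,dpt(im,*uv).round(4))
```

```text
lidknob c [210.2 232.9] area 74 bb [205 229  11   9] ell [210.2 232.9] [8.2 9.7]
lidknob c [210.1 232.9] area 81 bb [205 229  11   9] ell [210.1 232.9] [ 8.6 10.2]
lidknob c [385.5 169.2] area 40 bb [383 166   6   8] ell [385.5 169.2] [5.4 7.4]
lidknob c [385.8 169.4] area 48 bb [383 166   7   8] ell [385.8 169.4] [6.3 7.7]
lidknob TRI [0.4573 0.3857 0.0369] [0.0007 0.0007]
lid2knob c [333.8 171.5] area 73 bb [329 167  10  10] ell [333.8 171.6] [8.9 9.5]
lid2knob c [333.9 171.6] area 87 bb [329 167  11  10] ell [333.9 171.6] [ 9.4 10.1]
lid2knob c [320.6 205.3] area 70 bb [317 201   8  10] ell [320.6 205.3] [7.5 9.8]
lid2knob c [320.9 205.1] area 83 bb [317 200   9  11] ell [320.9 205.1] [ 8.5 10.4]
lid2knob TRI [0.6188 0.0024 0.1674] [0.0007 0.0007]
wellring c [284.4 167.6] area 253 bb [266 149  40  40] ell [285.7 168.4] [38.8 39.3]
wellring c [285.1 167.2] area 414 bb [266 149  41  40] ell [285.9 168.3] [39.2 40.1]
  on z.145 [0.6349 0.1403 0.145 ]
wellring c [371.8 198.4] area 61 bb [361 187  18  24] ell [361.9 198.9] [22.4 31.3]
wellring c [361.1 197.7] area 218 bb [343 187  36  
[... 228 characters left out ...]
73 bb [442 200  17  16] ell [449.2 208. ] [13.6 15.5]
knob c [203.4 265.8] area 132 bb [198 257  14  16] ell [203.8 265.5] [11.9 15.3]
knob c [203.9 265.7] area 164 bb [198 257  15  17] ell [204.  265.7] [12.8 16.8]
knob TRI [ 0.5209 -0.3731  0.0087] [0.0013 0.0013]
lid plate t [0.4351 0.3535 0.0115]
lid plate s [0.5041 0.383  0.0185]
bench t [ 0.371   0.2992 -0.0019]
deck t [0.5477 0.1008 0.1408]
deck s [ 0.7097 -0.0193  0.1406]
lid2 top t [0.6158 0.002  0.1758]
lidknob t [0.456  0.3815 0.0528]
lidknob s [0.4601 0.3847 0.0463]
knob t [ 0.5222 -0.3646  0.0406]
spindle t [ 0.6009 -0.1301  0.1634]
ctl t [ 0.5657 -0.176   0.1398]
ctl s [ 0.6898 -0.111   0.139 ]
bench s [ 0.1542 -0.1393 -0.0012]
```

```bash
cat >> h.py <<'E'
from scipy.spatial.transform import Rotation as R
def tool(o=None):
    o=o or monitor.get_obs(); T=np.eye(4); T[:3,:3]=R.from_euler('xyz',o['orientation'],degrees=True).as_matrix(); T[:3,3]=o['tool_pos']; return T
def wsnap(f):
    T=tool(); s=snap('wrist',f); return s, T@s['hand_eye']
E
python3 - <<'E'
from h import *
print(tool().round(3), monitor.get_obs()['clock'])
t=load('top1.png');s=load('scene1.png')
print('bottle',tri([ray(t,200,152),ray(s,435,183)]), onplane(t,208,160,0))
print('vial',tri([ray(t,336,251),ray(s,289,196)])); print('beaker',tri([ray(t,455,158),ray(s,215,297)]))
print('spindle', tri([ray(t,379.8,175.5),ray(s,281,224)]), onplane(t,380,177,.164))
E
```

```text
[[-0.    -0.336 -0.942  0.227]
 [-0.001 -0.942  0.336  0.635]
 [-1.     0.001 -0.     0.226]
 [ 0.     0.     0.     1.   ]] 0.15
bottle (array([0.69427551, 0.39823644, 0.13316677]), [np.float64(0.005748830438880873), np.float64(0.005748830438881008)]) [0.69536709 0.4022344  0.        ]
vial (array([ 0.39372487, -0.00283357,  0.03423116]), [np.float64(0.0018174518443065306), np.float64(0.0018174518443066223)])
beaker (array([ 0.67735466, -0.38891115,  0.04251741]), [np.float64(0.0005845340526296677), np.float64(0.0005845340526295)])
spindle (array([ 0.60824507, -0.13217698,  0.14643668]), [np.float64(8.35374097995554e-05), np.float64(8.353740979953207e-05)]) [ 0.6008195 -0.1300205  0.164    ]
```

```bash
python3 -m crank '[{"linear":[0.64,-0.69,0],"rot":[0,0,0],"hand":1},{"linear":[0.64,-0.69,0],"rot":[0,0,0],"hand":1},{"linear":[0.64,-0.69,0],"rot":[0,0,0],"hand":1},{"linear":[0.64,-0.69,0],"rot":[0,0,0],"hand":1},{"linear":[0.64,-0.69,0],"rot":[0,0,0],"hand":1},{"linear":[0.4,-0.4,0],"rot":[0,0,0],"hand":1},{"linear":[0,0,0],"rot":[0,0,0],"hand":1}]'
python3 - <<'E'
from h import *
s,T=wsnap('w2.png'); print(tool().round(4))
P=np.array([.4573,.3857,.037,1]); c=np.linalg.inv(T)@P; print(s['K'][0,0]*c[0]/-c[2]+s['K'][0,2], s['K'][1,2]-s['K'][1,1]*c[1]/-c[2])
E
```

```text
clock: 1.02
tool_pos: [0.4467, 0.396, 0.223]
orientation: [90.7, 89.7, -108.8]
force: [0.4, 0.5, -0.5]
opening: 0.0871
[[-1.800e-03 -3.336e-01 -9.427e-01  4.461e-01]
 [-4.900e-03 -9.427e-01  3.336e-01  3.968e-01]
 [-1.000e+00  5.200e-03  1.000e-04  2.230e-01]
 [ 0.000e+00  0.000e+00  0.000e+00  1.000e+00]]
318.86485770135636 168.37668579242012
```

View pics/w2.png

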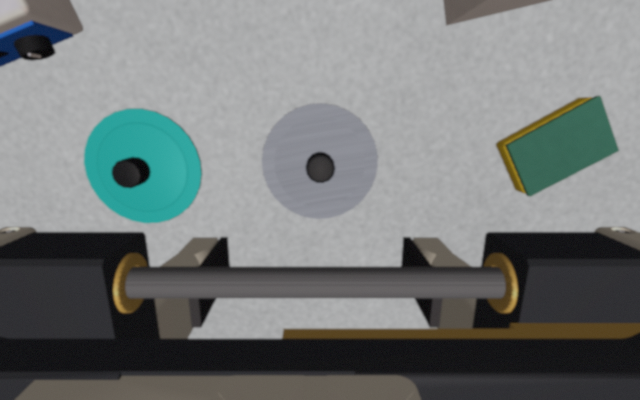

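The wrist view shows the steel lid centred at (320,160) with its knob at (320,167), between the turquoise lid and the sponge. The predicted pixel was (319,168), so the two agree.

Run:
```python
from h import *
s=load('w2.png');T=tool()@s['hand_eye']
g=s['image'][150:185,300:340].max(2); m=(g<75).astype(np.uint8); mm=cv2.moments(m,True); u,v=300+mm['m10']/mm['m00'],150+mm['m01']/mm['m00']; print(u,v,mm['m00'], onplane(s,u,v,.045,T).round(4))
im=s['image'].astype(int); d=(im[:,:,2]-im[:,:,0]); m=((d>8)&(abs(im[:,:,1]-im[:,:,0])<12)).astype(np.uint8)[95:228,250:390]|0
m=cv2.morphologyEx(cv2.morphologyEx(m,cv2.MORPH_OPEN,np.ones((3,3))),cv2.MORPH_CLOSE,np.ones((15,15)))
cs,_=cv2.findContours(m,0,1);c=max(cs,key=cv2.contourArea);e=cv2.fitEllipse(cv2.convexHull(c));print(e)
print(onplane(s,e[0][0]+250,e[0][1]+95,.014,T).round(4))
t=load('top1.png');sc=load('scene1.png')
print(tri([ray(t,210.15,232.9),ray(sc,385.7,169.3),ray(s,u,v,T)]))
```

```text
319.8984375 167.0390625 640.0 [0.459  0.3847 0.045 ]
((69.27721405029297, 65.72283172607422), (112.5010757446289, 112.90441131591797), 59.286983489990234)
[0.4607 0.3842 0.014 ]
(array([0.45754534, 0.38516248, 0.03774519]), [np.float64(0.0007373834340569231), np.float64(0.0007322763829691583), np.float64(0.00026733757453443655)])
```

```bash
python3 -m crank '[{"linear":[0.21,-0.19,-0.5],"rot":[0.05,0,0],"hand":1},{"linear":[0,0,-0.8],"rot":[0,0,0],"hand":1},{"linear":[0,0,-0.8],"rot":[0,0,0],"hand":1},{"linear":[0,0,-0.4],"rot":[0,0,0],"hand":1},{"linear":[0,0,0],"rot":[0,0,0],"hand":1},{"linear":[0,0,0],"rot":[0,0,0],"hand":1}]'
python3 - <<'E'
from h import *
print(tool().round(4))
E
```

```text
clock: 1.82
tool_pos: [0.4565, 0.3897, 0.0704]
orientation: [-74.4, 89.9, 86.4]
force: [-0.7, -0.3, 0.6]
opening: 0.0877
[[ 2.000e-04 -3.287e-01 -9.444e-01  4.565e-01]
 [ 2.500e-03 -9.444e-01  3.287e-01  3.897e-01]
 [-1.000e+00 -2.400e-03  7.000e-04  7.040e-02]
 [ 0.000e+00  0.000e+00  0.000e+00  1.000e+00]]
```

```bash
python3 -m crank '[{"linear":[0.04,-0.08,-0.5],"rot":[-0.03,0,0],"hand":0.8},{"linear":[0,0,-0.2],"rot":[0,0,0],"hand":0.8},{"linear":[0,0,-0.13],"rot":[0,0,0],"hand":0.8},{"linear":[0,0,0],"rot":[0,0,0],"hand":0.8}]'
python3 - <<'E'
from h import *
print(tool().round(4))
s,T=wsnap('w3.png')
E
```

```text
clock: 2.33
tool_pos: [0.4607, 0.3892, 0.0249]
orientation: [-109.2, 89.5, 51.7]
force: [-0.2, -0.1, 0.7]
opening: 0.0703
[[ 0.0056 -0.3266 -0.9452  0.4607]
 [ 0.0071 -0.9451  0.3266  0.3892]
 [-1.     -0.0086 -0.003   0.0249]
 [ 0.      0.      0.      1.    ]]
```

View pics/w3.png

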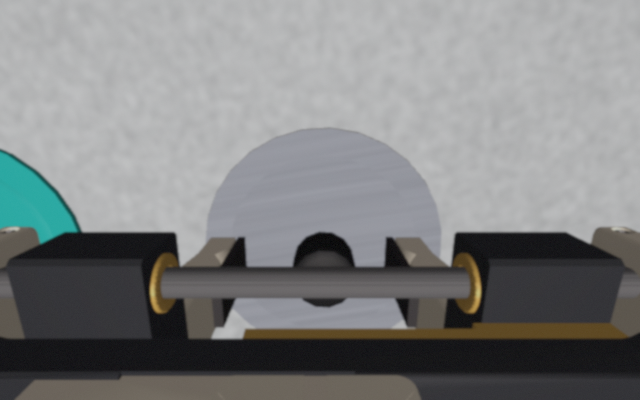

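```bash
python3 -m crank '[{"linear":[-0.02,-0.07,-0.08],"rot":[-0.08,0.06,0],"hand":0.8},{"linear":[0,0,0],"rot":[0,0,0],"hand":0.8},{"linear":[0,0,0],"rot":[0,0,0],"hand":0.8}]'
python3 - <<'E'
from h import *
print(tool().round(4))
E
```

```text
clock: 2.75
tool_pos: [0.4602, 0.3858, 0.0218]
orientation: [-112.3, 89.8, 48.6]
force: [0.2, 0.5, -0.3]
opening: 0.0705
[[ 0.0019 -0.3262 -0.9453  0.4602]
 [ 0.0022 -0.9453  0.3262  0.3858]
 [-1.     -0.0027 -0.0011  0.0218]
 [ 0.      0.      0.      1.    ]]
```

```bash
python3 -m crank '[{"linear":[0,0,-0.05],"rot":[-0.02,0.02,0],"hand":0.8},{"linear":[0,0,0],"rot":[0,0,0],"hand":0.3},{"linear":[0,0,0],"rot":[0,0,0],"hand":0},{"linear":[0,0,0],"rot":[0,0,0],"hand":0},{"linear":[0,0,0],"rot":[0,0,0],"hand":0},{"linear":[0,0,0],"rot":[0,0,0],"hand":0},{"linear":[0,0,0],"rot":[0,0,0],"hand":0}]'
python3 - <<'E'
from h import *
print(tool().round(4))
E
```

```text
clock: 3.62
tool_pos: [0.4602, 0.3857, 0.0187]
orientation: [-90.8, 90.0, 70.2]
force: [0.6, -0.1, 0.4]
opening: 0.0292
[[ 1.000e-04 -3.262e-01 -9.453e-01  4.602e-01]
 [ 2.000e-04 -9.453e-01  3.262e-01  3.857e-01]
 [-1.000e+00 -2.000e-04 -0.000e+00  1.870e-02]
 [ 0.000e+00  0.000e+00  0.000e+00  1.000e+00]]
```

```bash
python3 -m crank '[{"linear":[0,0,0.5],"rot":[0,0,0],"hand":0},{"linear":[0,0,0.9],"rot":[0,0,0],"hand":0},{"linear":[0,0,0.9],"rot":[0,0,0],"hand":0},{"linear":[0,0,0.9],"rot":[0,0,0],"hand":0},{"linear":[0.1,-0.3,0.6],"rot":[0,0,0],"hand":0},{"linear":[0.2,-0.7,0.4],"rot":[0,0,0],"hand":0},{"linear":[0.2,-0.7,0.4],"rot":[0,0,0],"hand":0},{"linear":[0.2,-0.7,0.4],"rot":[0,0,0],"hand":0},{"linear":[0.2,-0.7,0.2],"rot":[0,0,0],"hand":0},{"linear":[0.2,-0.4,0.1],"rot":[0,0,0],"hand":0},{"linear":[0,0,0],"rot":[0,0,0],"hand":0},{"linear":[0,0,0],"rot":[0,0,0],"hand":0}]'
python3 - <<'E'
from h import *
print(tool().round(4)); o=monitor.get_obs(); print(o['opening'],o['force'])
s,T=wsnap('w4.png')
E
```

```text
clock: 5.12
tool_pos: [0.5225, 0.166, 0.3425]
orientation: [54.3, 89.6, -144.8]
force: [0.3, 0.5, -3.2]
opening: 0.0292
[[-0.0058 -0.3265 -0.9452  0.5225]
 [-0.0041 -0.9452  0.3266  0.166 ]
 [-1.      0.0058  0.0042  0.3425]
 [ 0.      0.      0.      1.    ]]
0.029201466586112546 [ 0.27794656  0.52138786 -3.1615949 ]
```

View pics/w4.png

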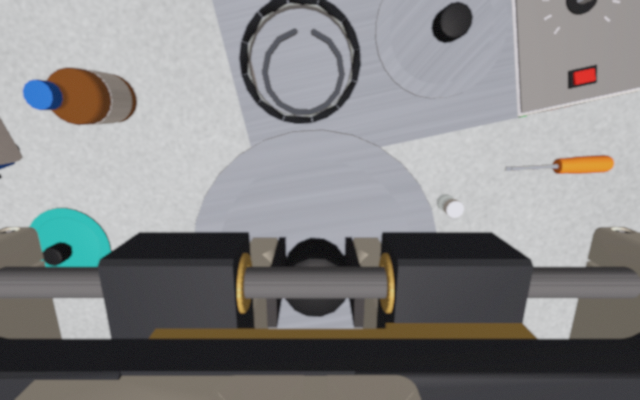

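The well ring is at about (300,60) with a radius near 58 px, and the held plate's front arc tops out at row 130. I fit circles to both on their planes.

```bash
cat >> h.py <<'E'
from scipy.optimize import least_squares
def circ(P,r=None):
    P=np.asarray(P)
    f=(lambda q: np.hypot(P[:,0]-q[0],P[:,1]-q[1])-(q[2] if r is None else r))
    q0=[P[:,0].mean(),P[:,1].mean(),.06][:3 if r is None else 2]
    s=least_squares(f,q0,loss='soft_l1',f_scale=.001); return s.x, np.sqrt(np.mean(f(s.x)**2))
E
python3 - <<'E'
from h import *
s=load('w4.png');tm=tool();T=tm@s['hand_eye'];im=s['image']
g=cv2.GaussianBlur(im.max(2),(3,3),0)
# radial edge search
def radial(cx,cy,r0,r1,inward,th,angs):
    out=[]
    for a in angs:
        rs=np.arange(r0,r1,.25) if not inward else np.arange(r1,r0,-.25)
        xs=cx+rs*np.cos(a); ys=cy+rs*np.sin(a)
        ok=(xs>=1)&(xs<638)&(ys>=1)&(ys<398)
        v=cv2.remap(g,xs[None].astype(np.float32),ys[None].astype(np.float32),1)[0].astype(float)
        i=np.where((v<th)&ok)[0]
        if len(i) and ok[:i[0]+1].all() and i[0]>0: out.append((xs[i[0]],ys[i[0]]))
    return np.array(out)
A=np.radians(np.arange(0,360,4))
for th in (80,100):
    p=radial(300,60,40,75,True,th,A); 
    for z in (.143,.145):
        P=np.array([onplane(s,u,v,z,T)[:2] for u,v in p]); print('outer',th,len(p),z,circ(P))
    p=radial(300,60,38,60,False,th,A); P=np.array([onplane(s,u,v,.145,T)[:2] for u,v in p]); print('inner',th,len(p),circ(P))
# plate arc: visualize edge
for v in (140,160,180): print(im[v,190:260:3].max(1) if 0 else g[v,190:300:4])
for u in (260,315,360): print(u,g[118:146:2,u])
E
```

```text
outer 80 70 0.143 (array([0.63751855, 0.14009072, 0.05859473]), np.float64(0.00031783936152950896))
outer 80 70 0.145 (array([0.63726048, 0.1401044 , 0.058267  ]), np.float64(0.00031605536385810004))
inner 80 90 (array([0.63638917, 0.14015721, 0.05233597]), np.float64(0.0011559253144056425))
outer 100 70 0.143 (array([0.63748828, 0.14006492, 0.05913395]), np.float64(0.0001711271909933722))
outer 100 70 0.145 (array([0.63723032, 0.14007876, 0.05880331]), np.float64(0.0001701702373417911))
inner 100 85 (array([0.64040562, 0.13964589, 0.04846513]), np.float64(0.003506328268558148))
[205 207 204 207 206 209 204 208 208 208 203 205 202 202 202 180 175 177
 172 170 176 179 179 179 179 179 177 177]
[203 201 204 204 203 205 206 205 202 205 201 181 180 180 180 179 180 180
 179 179 179 179 178 178 178 178 178 178]
[206 205 206 200 202 207 190 178 177 177 177 178 178 179 179 180 177 175
 175 177 178 178 178 178 178 177 177 176]
260 [176 179 179 178 179 177 178 180 178 177 176 176 174 176]
315 [ 43  69 141 174 178 174 165 175 178 178 177 178 180 181]
360 [180 180 180 179 179 178 177 177 174 170 164 175 179 178]
```

Run:
```python
from h import *
s=load('w4.png');im=s['image'].astype(float);g=cv2.GaussianBlur(im,(5,5),0); m=g[:,:,2]-g[:,:,0]; b=g.max(2)
pts=[]
H=s['hand_eye']
for v in range(150,226,3):
    r=b[v]; l=[u for u in range(160,300) if r[u]<192]; 
    if l: pts.append((l[0],v))
    l=[u for u in range(470,340,-1) if r[u]<192 ]
    if l: pts.append((l[0],v))
print(pts[::4])
def pl(u,v,x0):
    o,d=ray(s,u,v,H); return (o+d*(x0-o[0])/d[0])[1:]
for x0 in (.002,.004,.006):
    P=np.array([pl(u,v,x0) for u,v in pts if not(425<u and v>185)]); print(x0,circ(P),circ(P,.064))
```

```text
[(245, 150), (236, 156), (230, 162), (223, 168), (218, 174), (214, 180), (210, 186), (206, 192), (203, 198), (201, 204), (199, 210), (196, 216), (195, 222)]
0.002 (array([ 0.00112412, -0.00062163,  0.06257423]), np.float64(0.00019079666155952734)) (array([0.00137913, 0.00150258]), np.float64(0.000370752524866946))
0.004 (array([0.00112706, 0.00027041, 0.0633541 ]), np.float64(0.00019317498979904346)) (array([0.00124114, 0.00123728]), np.float64(0.00024247548397961317))
0.006 (array([0.00113   , 0.00116244, 0.06413396]), np.float64(0.00019555333361159666)) (array([0.00110688, 0.00096107]), np.float64(0.0001980917918162363))
```

```bash
python3 -m crank '[{"linear":[0.6,-0.14,-0.3],"rot":[0,0,0],"hand":0},{"linear":[0.6,-0.14,-0.3],"rot":[0,0,0],"hand":0},{"linear":[0.6,-0.14,-0.3],"rot":[0,0,0],"hand":0},{"linear":[0.1,0,-0.3],"rot":[0,0,0],"hand":0},{"linear":[0,0,-0.3],"rot":[0,0,0],"hand":0},{"linear":[0,0,0],"rot":[0,0,0],"hand":0},{"linear":[0,0,0],"rot":[0,0,0],"hand":0}]'
python3 - <<'E'
from h import *
print(tool().round(4))
E
```

```text
clock: 6.05
tool_pos: [0.6365, 0.147, 0.247]
orientation: [43.9, 89.4, -154.7]
force: [0.8, 0.1, -1.8]
opening: 0.0296
[[-0.0093 -0.3176 -0.9482  0.6365]
 [-0.0044 -0.9482  0.3177  0.147 ]
 [-0.9999  0.0071  0.0074  0.247 ]
 [ 0.      0.      0.      1.    ]]
```

```bash
python3 -m crank '[{"linear":[0.03,-0.1,-0.4],"rot":[0.05,-0.1,0],"hand":0},{"linear":[0,0,-0.4],"rot":[0,0,0],"hand":0},{"linear":[0,0,-0.2],"rot":[0,0,0],"hand":0},{"linear":[0,0,0],"rot":[0,0,0],"hand":0},{"linear":[0,0,0],"rot":[0,0,0],"hand":0}]'
python3 - <<'E'
from h import *
print(tool().round(4))
s,T=wsnap('w5.png')
E
```

```text
clock: 6.68
tool_pos: [0.6397, 0.1436, 0.1923]
orientation: [-139.1, 89.5, 22.6]
force: [-0.1, -0.2, -2.1]
opening: 0.0293
[[ 0.0086 -0.3145 -0.9492  0.6397]
 [ 0.0036 -0.9492  0.3145  0.1436]
 [-1.     -0.0061 -0.007   0.1923]
 [ 0.      0.      0.      1.    ]]
```

View pics/w5.png

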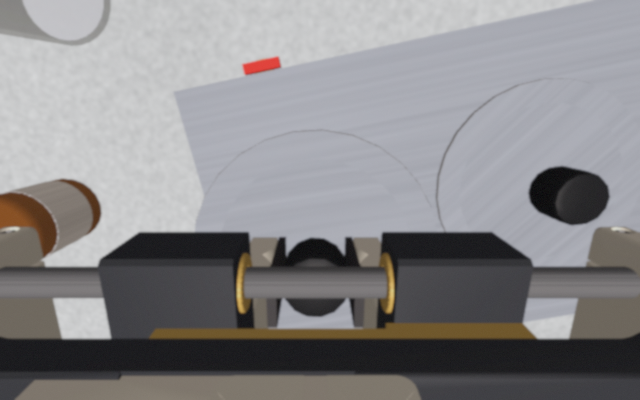

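The lid is above the well. The adjacent lid2 plate (cols 437-640) clears it. I correct the tilt and the last few mm.

```bash
python3 -m crank '[{"linear":[-0.02,-0.05,0],"rot":[-0.03,0.06,0],"hand":0},{"linear":[0,0,0],"rot":[0,0,0],"hand":0},{"linear":[0,0,0],"rot":[0,0,0],"hand":0},{"linear":[0,0,0],"rot":[0,0,0],"hand":0}]'
python3 - <<'E'
from h import *
print(tool().round(4))
E
```

```text
clock: 7.22
tool_pos: [0.6391, 0.1405, 0.194]
orientation: [-141.9, 89.7, 19.8]
force: [-0.8, 0.6, -2.7]
opening: 0.0295
[[ 0.0052 -0.3147 -0.9492  0.6391]
 [ 0.0019 -0.9492  0.3147  0.1405]
 [-1.     -0.0034 -0.0043  0.194 ]
 [ 0.      0.      0.      1.    ]]
```

```bash
python3 -m crank '[{"linear":[0,0,-0.25],"rot":[-0.02,0.06,0],"hand":0},{"linear":[0,0,-0.15],"rot":[0,0,0],"hand":0},{"linear":[0,0,0],"rot":[0,0,0],"hand":0},{"linear":[0,0,0],"rot":[0,0,0],"hand":0}]'
python3 - <<'E'
from h import *
print(tool().round(4))
E
```

```text
clock: 7.72
tool_pos: [0.6386, 0.1403, 0.1671]
orientation: [38.4, 89.9, -160.0]
force: [-0.8, 0.3, -1.9]
opening: 0.0292
[[-2.200e-03 -3.147e-01 -9.492e-01  6.386e-01]
 [-8.000e-04 -9.492e-01  3.147e-01  1.403e-01]
 [-1.000e+00  1.400e-03  1.800e-03  1.671e-01]
 [ 0.000e+00  0.000e+00  0.000e+00  1.000e+00]]
```

```bash
python3 -m crank '[{"linear":[0,0,-0.1],"rot":[0,0,0],"hand":0},{"linear":[0,0,-0.1],"rot":[0,0,0],"hand":0},{"linear":[0,0,0],"rot":[0,0,0],"hand":0}]'
python3 -m crank '[{"linear":[0,0,-0.05],"rot":[0,0,0],"hand":0},{"linear":[0,0,-0.05],"rot":[0,0,0],"hand":0},{"linear":[0,0,0],"rot":[0,0,0],"hand":0}]'
```

```text
clock: 8.1
tool_pos: [0.6387, 0.1404, 0.1546]
orientation: [36.2, 89.9, -162.2]
force: [-1.1, -0.5, -2.3]
opening: 0.029
clock: 8.48
tool_pos: [0.6393, 0.1406, 0.151]
orientation: [-172.0, 89.9, -10.3]
force: [0.0, 0.2, -2.2]
opening: 0.0292
```

```bash
python3 -m crank '[{"linear":[0,0,-0.06],"rot":[0,0,0],"hand":0},{"linear":[0,0,0],"rot":[0,0,0],"hand":0}]'
python3 -m crank '[{"linear":[0,0,-0.08],"rot":[0,0,0],"hand":0},{"linear":[0,0,-0.05],"rot":[0,0,0],"hand":0}]'
```

```text
clock: 8.72
tool_pos: [0.6397, 0.1407, 0.1488]
orientation: [-158.7, 89.9, 3.0]
force: [-0.3, 0.2, -2.1]
opening: 0.0294
clock: 8.98
tool_pos: [0.64, 0.1407, 0.1486]
orientation: [-163.1, 89.6, -1.2]
force: [-8.8, -0.3, 14.5]
opening: 0.0295
```

```bash
python3 -m crank '[{"linear":[0,0,-0.1],"rot":[0,0,0],"hand":0},{"linear":[0,0,0],"rot":[0,0,0],"hand":0}]'
python3 - <<'E'
from h import *
print(tool().round(4), monitor.get_obs()['moment'])
E
```

```text
clock: 9.22
tool_pos: [0.6405, 0.1408, 0.1496]
orientation: [-159.2, 89.3, 2.8]
force: [-0.4, 0.7, -2.9]
opening: 0.0295
[[ 1.190e-02 -3.094e-01 -9.509e-01  6.405e-01]
 [ 6.000e-04 -9.509e-01  3.094e-01  1.408e-01]
 [-9.999e-01 -4.200e-03 -1.110e-02  1.496e-01]
 [ 0.000e+00  0.000e+00  0.000e+00  1.000e+00]] [ 0.00403481  0.06174255 -0.01139866]
```

```bash
python3 -m crank '[{"linear":[0,0,-0.03],"rot":[0,0.13,0],"hand":0},{"linear":[0,0,-0.1],"rot":[0,0,0],"hand":0},{"linear":[0,0,-0.15],"rot":[0,0,0],"hand":0}]'
python3 - <<'E'
from h import *
print(tool().round(4), monitor.get_obs()['moment'])
s,T=wsnap('w6.png'); t=snap('scene','s6.png'); crop(t['image'],300,150,430,250,6,'s6c.png')
E
```

```text
clock: 9.6
tool_pos: [0.6434, 0.1401, 0.1449]
orientation: [-168.0, 89.5, -5.8]
force: [-15.8, -4.9, 47.6]
opening: 0.0295
[[ 9.200e-03 -3.052e-01 -9.523e-01  6.434e-01]
 [-9.000e-04 -9.523e-01  3.052e-01  1.401e-01]
 [-1.000e+00 -1.900e-03 -9.100e-03  1.449e-01]
 [ 0.000e+00  0.000e+00  0.000e+00  1.000e+00]] [-1.63931134e+00  5.79048085e+00 -9.65620800e-04]
```

View pics/w6.png

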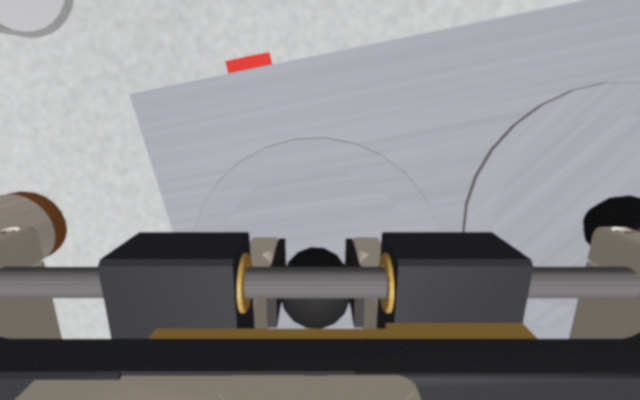

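View pics/s6c.png

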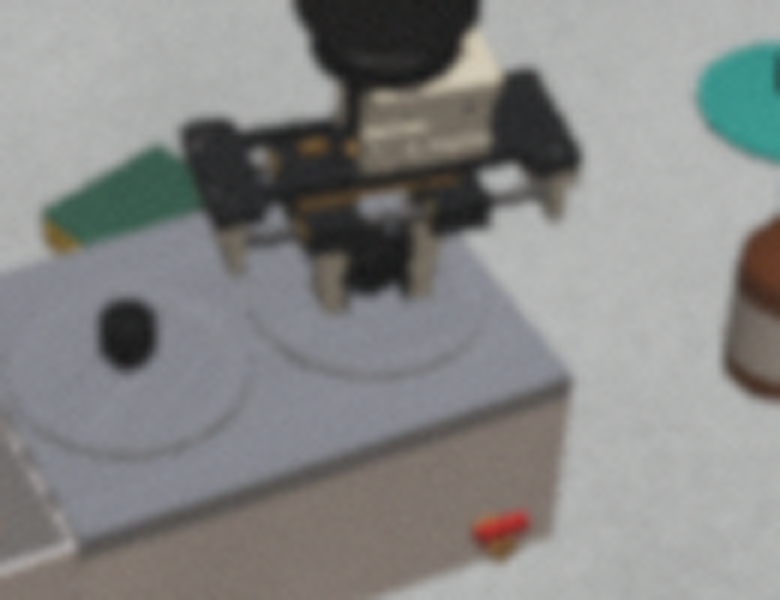

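The plate now shows the same thin edge shadow as lid2, and the press peaked near 48 N, so the seal is down. I relax and let go.

```bash
python3 -m crank '[{"linear":[0,0,0.03],"rot":[0,0,0],"hand":0},{"linear":[0,0,0],"rot":[0,0,0],"hand":0.3},{"linear":[0,0,0],"rot":[0,0,0],"hand":0.6},{"linear":[0,0,0],"rot":[0,0,0],"hand":0.7},{"linear":[0,0,0],"rot":[0,0,0],"hand":0.7}]'
python3 - <<'E'
from h import *
print(tool().round(4), monitor.get_obs()['moment'])
s,T=wsnap('w7.png')
E
```

```text
clock: 10.32
tool_pos: [0.6443, 0.1402, 0.1444]
orientation: [-169.6, 89.5, -7.4]
force: [0.2, 2.1, 3.4]
opening: 0.0539
[[ 0.0079 -0.3058 -0.9521  0.6443]
 [-0.001  -0.9521  0.3058  0.1402]
 [-1.     -0.0014 -0.0078  0.1444]
 [ 0.      0.      0.      1.    ]] [ 0.58612913 -0.1644619   0.00293362]
```

View pics/w7.png

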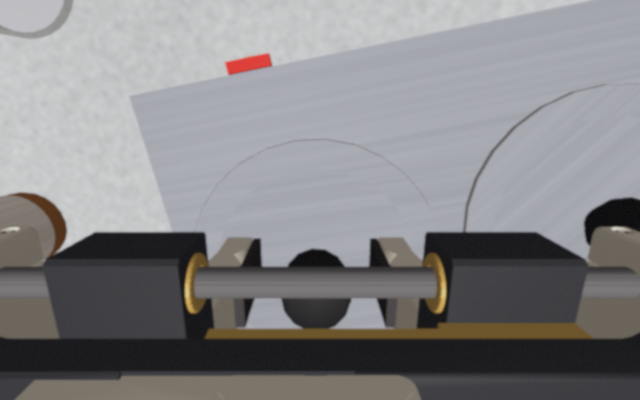

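Fingers are open and clear of the lid's knob at (316,290). I go up and back off to inspect.

```bash
python3 -m crank '[{"linear":[0,0,0.2],"rot":[0,0,0],"hand":0.8},{"linear":[0,0,0.6],"rot":[0,0,0],"hand":0.8},{"linear":[0,0,0.8],"rot":[0,0,0],"hand":0.8},{"linear":[0,0,0.8],"rot":[0,0,0],"hand":0.8},{"linear":[-0.7,0,0.5],"rot":[0,0.1,0],"hand":0.8},{"linear":[-0.7,0,0.3],"rot":[0,0,0],"hand":0.8},{"linear":[-0.3,0,0],"rot":[0,0,0],"hand":0.8},{"linear":[0,0,0],"rot":[0,0,0],"hand":0.8},{"linear":[0,0,0],"rot":[0,0,0],"hand":0.8}]'
python3 - <<'E'
from h import *
print(tool().round(4))
s,T=wsnap('w8.png'); np.save('pics/T8.npy',T)
t=snap('scene','s8.png'); crop(t['image'],300,150,430,250,6,'s8c.png'); snap('top','t8.png')
E
```

```text
clock: 11.5
tool_pos: [0.5379, 0.1381, 0.3456]
orientation: [65.5, 89.9, -132.4]
force: [0.1, 0.3, -0.5]
opening: 0.0701
[[-0.0017 -0.3061 -0.952   0.5379]
 [-0.0018 -0.952   0.3061  0.1381]
 [-1.      0.0023  0.001   0.3456]
 [ 0.      0.      0.      1.    ]]
```

View pics/w8.png

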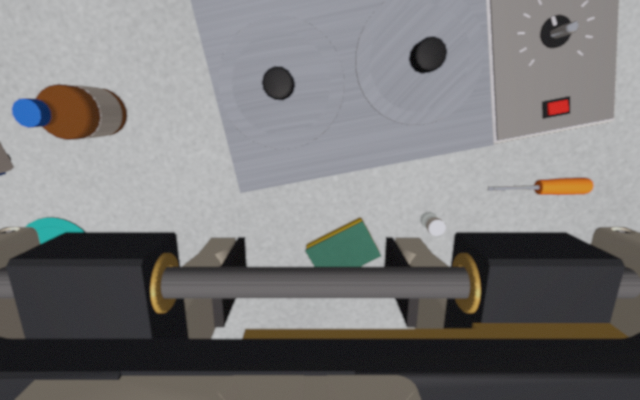

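View pics/s8c.png

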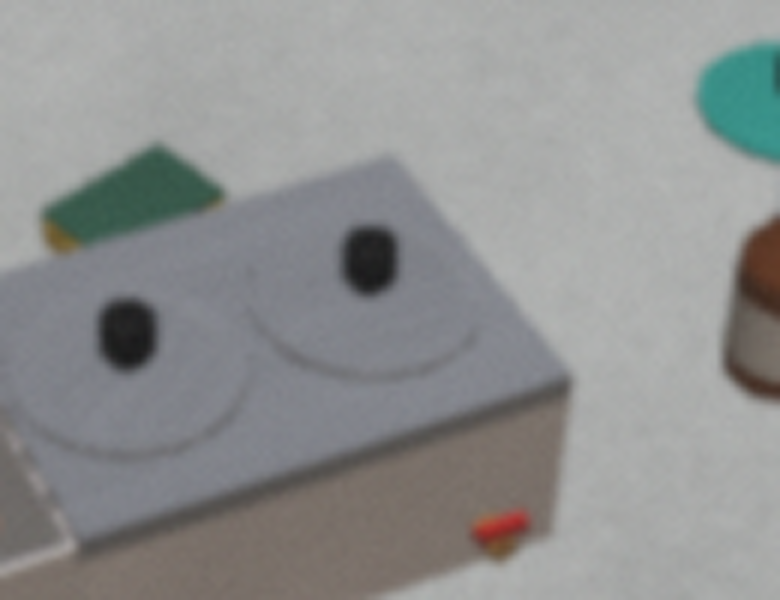

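The lid looks seated like lid2: knobs at (278,83) and (429,54) in the wrist view. I compare both knobs by triangulation.

Run:
```python
from h import *
w=load('w8.png');T=np.load('pics/T8.npy');sc=load('s8.png');t=load('t8.png')
def blob(im,bb,th):
    x0,y0,x1,y1=bb;m=(im['image'].max(2)[y0:y1,x0:x1]<th).astype(np.uint8);n,l,st,c=cv2.connectedComponentsWithStats(m);i=1+np.argmax(st[1:,4]);return c[i]+[x0,y0],st[i,4]
for nm,bw,bs,bt in [('lid',(255,60,300,105),(352,184,372,204),(270,155,305,185)),('lid2',(405,30,452,80),(310,196,332,214),(322,160,346,184))]:
    a,na=blob(w,bw,70);b,nb=blob(sc,bs,70);c,nc=blob(t,bt,60);print(nm,a.round(1),na,b.round(1),nb,c.round(1),nc)
    print(tri([ray(w,*a,T),ray(sc,*b)])[0].round(4),tri([ray(w,*a,T),ray(sc,*b)])[1], tri([ray(t,*c),ray(sc,*b)]))
    if nm=='lid': print('well same-view lid top (wrist):', onplane(w,*a,.171,T))
for nm,u,v in [('lid plate pts',250,60),('',320,90),('',280,120),('deck',235,150),('deck',350,150),('lid2 plate',390,40),('',440,110),('lidknobtop',278,83),('lid2knobtop',429,54)]: print(nm,dpt(w,u,v,T).round(4))
d=w['depth'];print([ (sc['depth'][v,u]) for u,v in ((361,192),)])
for nm,u,v in [('s lid',352,202),('s lid',376,202),('s lid',362,208),('s deck',372,222),('s lid2',306,212),('s lid2',322,222)]: print(nm,dpt(sc,u,v).round(4))
```

```text
lid [278.   82.9] 773 [361.4 193. ] 73 [285.1 173.7] 316
[0.6396 0.1406 0.1691] [np.float64(0.000308299774071143), np.float64(0.0003082997740710364)] (array([0.62117062, 0.14749007, 0.15084809]), [np.float64(0.005937582705235739), np.float64(0.0059375827052357884)])
well same-view lid top (wrist): [0.63922964 0.14022739 0.171     ]
lid2 [427.6  54.7] 968 [320.9 205.2] 82 [333.8 171.6] 81
[0.6208 0.0014 0.1696] [np.float64(0.000490011409973566), np.float64(0.0004900114099737827)] (array([0.61883668, 0.00248862, 0.16719179]), [np.float64(0.0005081803893507619), np.float64(0.0005081803893507621)])
lid plate pts [0.6702 0.1613 0.1465]
 [0.6224 0.1039 0.1454]
 [0.6069 0.1521 0.1475]
deck [0.5921 0.2091 0.1408]
deck [0.5544 0.0916 0.141 ]
lid2 plate [0.6456 0.0251 0.1465]
 [ 0.566  -0.008   0.1449]
lidknobtop [0.6383 0.1396 0.1803]
lid2knobtop [0.6202 0.0038 0.1813]
[np.float32(1.4024756)]
s lid [0.6366 0.108  0.1433]
s lid [0.6775 0.1727 0.1443]
s lid [0.6774 0.1186 0.1447]
s deck [0.7312 0.1201 0.1278]
s lid2 [ 0.6011 -0.0409  0.145 ]
s lid2 [ 0.6642 -0.0202  0.1442]
```

The new lid sits at the same height as lid2 (0.169 vs 0.170 m) and is centred within about 2 mm of the well. Next I look at the spindle from the wrist camera on the way to the knob.

```bash
python3 -m crank '[{"linear":[-0.13,-0.7,0],"rot":[0,0,0],"hand":0.8},{"linear":[-0.13,-0.85,0],"rot":[0,0,0],"hand":0.8},{"linear":[-0.13,-0.85,0],"rot":[0,0,0],"hand":0.8},{"linear":[-0.13,-0.85,0],"rot":[0,0,0],"hand":0.8},{"linear":[-0.13,-0.7,0],"rot":[0,0,0],"hand":0.8},{"linear":[0,0,0],"rot":[0,0,0],"hand":0.8},{"linear":[0,0,0],"rot":[0,0,0],"hand":0.8},{"linear":[0,0,0],"rot":[0,0,0],"hand":0.8}]'
python3 - <<'E'
from h import *
print(tool().round(4))
s,T=wsnap('w9.png'); np.save('pics/T9.npy',T)
c=np.linalg.inv(T)@np.array([.603,-.131,.164,1]);u,v=s['K'][0,0]*c[0]/-c[2]+s['K'][0,2], s['K'][1,2]-s['K'][1,1]*c[1]/-c[2];print(u,v)
u,v=int(u),int(v);crop(s['image'],u-40,max(v-30,0),u+40,max(v-30,0)+60,10,'w9c.png')
E
```

```text
clock: 12.65
tool_pos: [0.5003, -0.1057, 0.3381]
orientation: [42.9, 89.1, -155.1]
force: [-0.2, -0.0, 0.1]
opening: 0.0702
[[-0.0148 -0.3077 -0.9514  0.5003]
 [-0.0069 -0.9514  0.3078 -0.1057]
 [-0.9999  0.0111  0.012   0.3381]
 [ 0.      0.      0.      1.    ]]
303.47406779301974 69.52496212862218
```

View pics/w9.png

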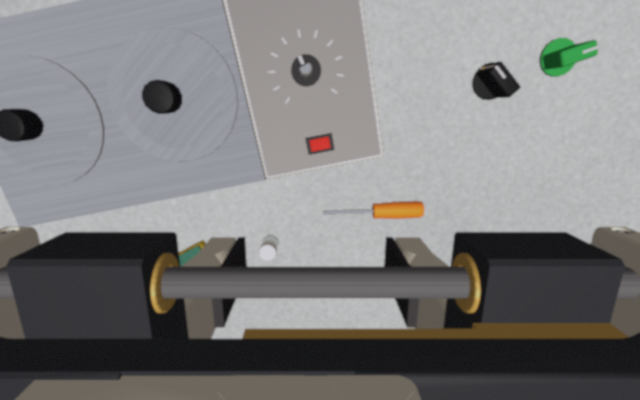

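View pics/w9c.png

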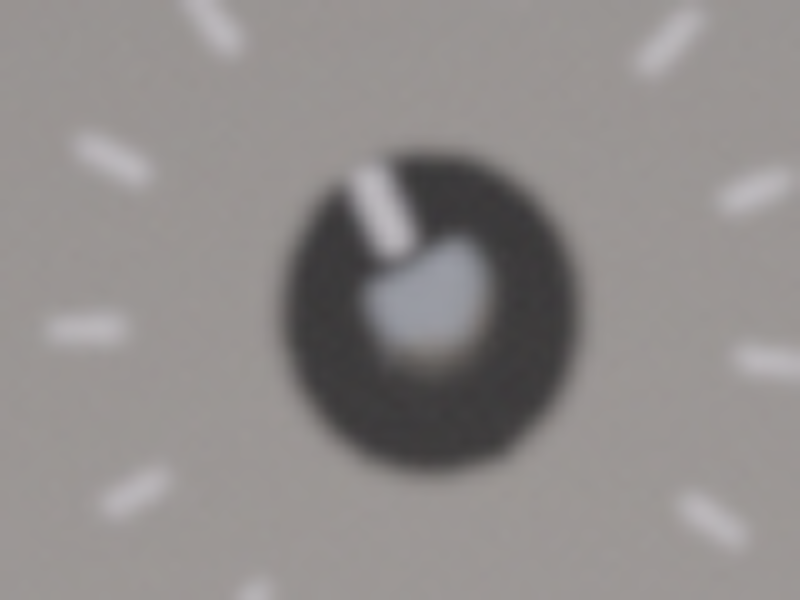

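The spindle shows clearly: collar centred at crop (432,311), so full image ≈ (305.7,69.6), with its white index line and flat at the upper left. The black knob is at (493,80), the green decoy at (565,57).

Run:
```python
from h import *
s=load('w9.png');T=np.load('pics/T9.npy');u0,v0=263,39
f=lambda x,y:(u0+(x+.5)/10-.5, v0+(y+.5)/10-.5)
im=s['image'][v0:v0+60,u0:u0+80]; g=cv2.resize(im,None,fx=10,fy=10,interpolation=cv2.INTER_CUBIC).max(2)
m=(g<110).astype(np.uint8); n,l,st,c=cv2.connectedComponentsWithStats(m); i=1+np.argmax(st[1:,4]); cs,_=cv2.findContours((l==i).astype(np.uint8),0,1)
h=cv2.convexHull(max(cs,key=cv2.contourArea)); print(st[i],cv2.fitEllipse(h))
P=np.array([onplane(s,*f(*p[0]),.142,T)[:2] for p in h]); c,e=circ(P); print('collar',c,e)
# white line: bright pixels near
m=(g>165).astype(np.uint8); n,l,st,cc=cv2.connectedComponentsWithStats(m)
for i in range(1,n):
    if st[i,4]>300: print(i,st[i],cc[i])
a=onplane(s,*f(367,172),.142,T);b=onplane(s,*f(400,250),.142,T);d=a-b;print('line yaw',np.degrees(np.arctan2(d[1],d[0])))
d=a[:2]-c[:2];print('from centre',np.degrees(np.arctan2(d[1],d[0])))
# flat line of tip: (365,293)->(468,235) at z .164
a=onplane(s,*f(365,293),.164,T);b=onplane(s,*f(468,235),.164,T);d=b-a;print('flat normal yaw',np.degrees(np.arctan2(d[1],d[0]))+90,np.linalg.norm(d))
print('tip pt depth',dpt(s,*f(430,300),T), onplane(s,*f(425,300),.164,T))
```

```text
[  283   154   296   319 58823] ((430.6487731933594, 312.83306884765625), (296.4864196777344, 320.5717468261719), 176.5260772705078)
collar [ 0.60403246 -0.13307968  0.01464341] 8.520478397073901e-05
1 [ 183    0   61   56 2123] [215.56052756  25.64342911]
2 [ 635    7   69   70 2639] [668.61993179  41.7430845 ]
3 [  75  133   78   54 2614] [113.50420811 159.11132364]
4 [ 717  166   79   50 2589] [755.25067594 190.47122441]
5 [ 356  169   49   79 2036] [380.58202358 207.54273084]
6 [  46  311   82   36 2484] [ 87.77938808 328.90056361]
7 [ 732  342   68   40 2246] [767.75333927 361.26847729]
8 [  99  465   73   56 2481] [135.35106812 492.29101169]
9 [ 676  491   73   60 2635] [712.35597723 520.15749526]
10 [236 578  38  22 656] [256.00762195 590.31402439]
line yaw 6.086111927882438
from centre 7.264905290645499
flat normal yaw 9.762956010647144 0.01071935233295628
tip pt depth [ 0.60306067 -0.13305854  0.1655606 ] [ 0.60335259 -0.13264582  0.164     ]
```

```bash
python3 -m crank '[{"linear":[-0.25,-0.78,-0.1],"rot":[0.08,-0.15,0],"hand":0.8},{"linear":[-0.25,-0.8,-0.2],"rot":[0,0,0],"hand":0.8},{"linear":[-0.25,-0.8,-0.2],"rot":[0,0,0],"hand":0.8},{"linear":[-0.25,-0.8,-0.2],"rot":[0,0,0],"hand":0.8},{"linear":[-0.25,-0.75,-0.2],"rot":[0,0,0],"hand":0.8},{"linear":[0,0,0],"rot":[0,0,0],"hand":0.8},{"linear":[0,0,0],"rot":[0,0,0],"hand":0.8},{"linear":[0,0,0],"rot":[0,0,0],"hand":0.8}]'
python3 - <<'E'
from h import *
print(tool().round(4))
s,T=wsnap('w10.png'); np.save('pics/T10.npy',T)
c=np.linalg.inv(T)@np.array([.521,-.373,.028,1]);u,v=s['K'][0,0]*c[0]/-c[2]+s['K'][0,2], s['K'][1,2]-s['K'][1,1]*c[1]/-c[2];print(u,v)
u,v=int(u),int(v);print(u-50,max(v-37,0));crop(s['image'],u-50,max(v-37,0),u+50,max(v-37,0)+75,8,'w10c.png')
E
```

```text
clock: 13.7
tool_pos: [0.4276, -0.3414, 0.2821]
orientation: [-28.4, 89.9, 134.4]
force: [0.2, 0.1, -0.4]
opening: 0.07
[[-7.000e-04 -2.943e-01 -9.557e-01  4.276e-01]
 [ 7.000e-04 -9.557e-01  2.943e-01 -3.414e-01]
 [-1.000e+00 -5.000e-04  8.000e-04  2.821e-01]
 [ 0.000e+00  0.000e+00  0.000e+00  1.000e+00]]
316.336178659933 85.54758274378281
266 48
```

View pics/w10.png

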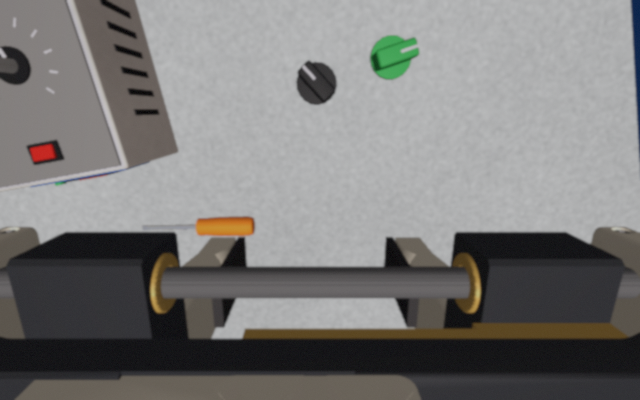

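View pics/w10c.png

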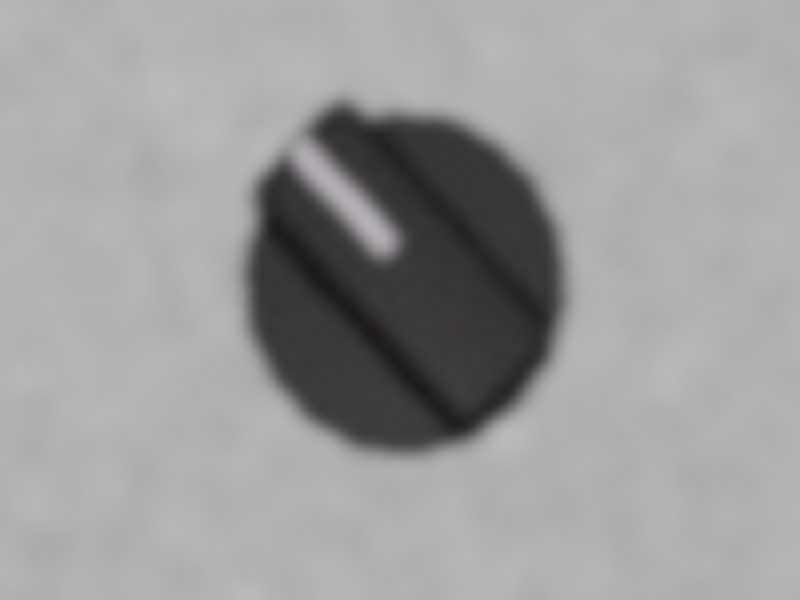

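The black knob is confirmed at (316,84), with its bar running to the upper left and the pointer line from crop (388,250) to (300,150).

Run:
```python
from h import *
s=load('w10.png');T=np.load('pics/T10.npy');u0,v0=266,48
f=lambda x,y:(u0+(x+.5)/8-.5, v0+(y+.5)/8-.5)
P=lambda x,y,z:onplane(s,*f(x,y),z,T)
cor=[P(265,195,.042),P(340,105,.042),P(545,335,.042),P(460,425,.042)]; print('bar corners',np.round(cor,4)); print('len/width',np.linalg.norm(cor[1]-cor[2]),np.linalg.norm(cor[0]-cor[3]),np.linalg.norm(cor[0]-cor[1]),np.linalg.norm(cor[2]-cor[3]))
print('bar centre',np.mean(cor,0))
for a,b in [((388,250),(300,150)),((455,425),(275,230)),((545,325),(375,138))]:
    d=P(*b,.042)-P(*a,.042);print('yaw',np.degrees(np.arctan2(d[1],d[0])))
g=cv2.resize(s['image'][v0:v0+75,u0:u0+100],None,fx=8,fy=8,interpolation=cv2.INTER_CUBIC).max(2)
m=(g<115).astype(np.uint8);cs,_=cv2.findContours(m,0,1);h=max(cs,key=cv2.contourArea)[:,0]
sel=[p for p in h if (p[0]<400 and p[1]>240) or (p[0]<450 and p[1]>400) or (p[0]>440 and p[1]<300)]
Q=np.array([P(*p,.006)[:2] for p in sel]);print('skirt',circ(Q))
# white line centroid triangulation w9,w10,top1
def white(im,x0,y0,x1,y1,th):
    gg=im['image'].min(2)[y0:y1,x0:x1];n,l,st,c=cv2.connectedComponentsWithStats((gg>th).astype(np.uint8));print([(st[i].tolist(),c[i].round(1)) for i in range(1,n) if st[i,4]<60]);
crop(load('w9.png')['image'],470,55,525,105,12,'w9k.png')
```

```text
bar corners [[ 0.5396 -0.3581  0.042 ]
 [ 0.5476 -0.3716  0.042 ]
 [ 0.5105 -0.3901  0.042 ]
 [ 0.5024 -0.3752  0.042 ]]
len/width 0.04154502854066529 0.040967827257475574 0.015640782726080545 0.01697159035916935
bar centre [ 0.52501926 -0.37376111  0.042     ]
yaw 25.941548978196646
yaw 27.035930021068417
yaw 27.131855369352614
skirt (array([ 0.52448719, -0.37413904,  0.02391648]), np.float64(0.004962732001127468))
```

View pics/w9k.png

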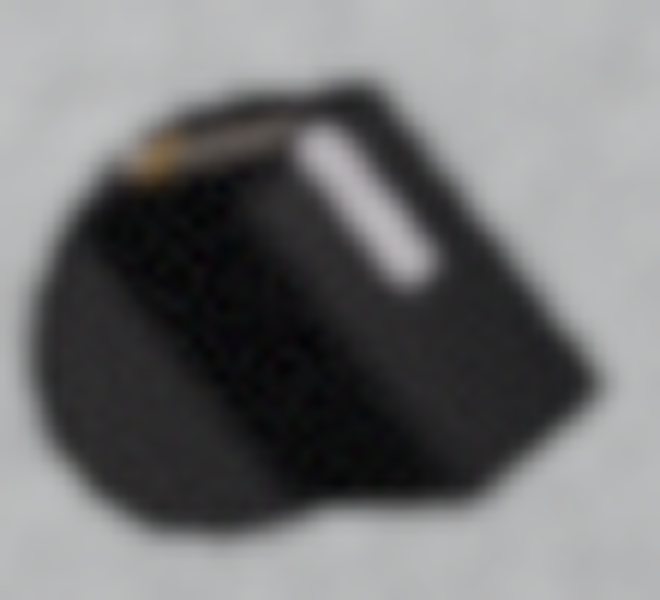

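Run:
```python
from h import *
s=load('w10.png');T=np.load('pics/T10.npy')
f=lambda x,y:(266+(x+.5)/8-.5, 48+(y+.5)/8-.5)
q=load('w9.png');T9=np.load('pics/T9.npy');k=lambda x,y:(470+(x+.5)/12-.5,55+(y+.5)/12-.5)
for a,b in [((300,150),(315,140)),((388,250),(415,270)),((344,200),(367,207))]:
    print(tri([ray(s,*f(*a),T),ray(q,*k(*b),T9)]))
print('depth bar top',dpt(s,*f(420,290),T),dpt(s,*f(340,320),T), dpt(s,*f(100,320),T))
```

```text
(array([ 0.54389479, -0.36461916,  0.04251402]), [np.float64(0.00022862813288877372), np.float64(0.00022862813288882948)])
(array([ 0.52784409, -0.3723872 ,  0.04304858]), [np.float64(0.0002197940497484387), np.float64(0.00021979404974850007)])
(array([ 0.53576328, -0.36845132,  0.04323834]), [np.float64(0.00012704625210453597), np.float64(0.00012704625210462064)])
depth bar top [ 0.52134084 -0.37506254  0.04225817] [ 0.52301353 -0.36312849  0.00663828] [ 5.34310911e-01 -3.27555068e-01  5.18204611e-04]
```

```bash
python3 - <<'E'
from h import *
print(monitor.get_obs()['joint_pos'].round(1))
s=load('w10.png');T=np.load('pics/T10.npy');print(onplane(s,390,60,.02,T))
E
python3 -m crank '[{"linear":[0.2,-0.06,-0.1],"rot":[0,0,1],"hand":0.5},{"linear":[0.2,-0.06,-0.2],"rot":[0,0,1],"hand":0.5},{"linear":[0.2,-0.06,-0.3],"rot":[0,0,1],"hand":0.5},{"linear":[0.2,-0.06,-0.4],"rot":[0,0,1],"hand":0.5},{"linear":[0.2,-0.06,-0.4],"rot":[0,0,1],"hand":0.5},{"linear":[0.2,-0.06,-0.4],"rot":[0,0,1],"hand":0.5},{"linear":[0.2,-0.06,-0.3],"rot":[0,0,1],"hand":0.5},{"linear":[0.1,-0.06,-0.3],"rot":[0,0,1],"hand":0.5},{"linear":[0.1,-0.04,0],"rot":[0,0,0.7],"hand":0.5},{"linear":[0,0,0],"rot":[0,0,0],"hand":0.5},{"linear":[0,0,0],"rot":[0,0,0],"hand":0.5}]'
python3 - <<'E'
from h import *
T=tool();print(T.round(4));print('jaw yaw',np.degrees(np.arctan2(T[1,1],T[0,1])),monitor.get_obs()['joint_pos'].round(1))
E
```

```text
[-18.1   6.6 -10.4  -0.  -73.   91. ]
[ 0.52323998 -0.46319422  0.02      ]
clock: 15.12
tool_pos: [0.535, -0.3629, 0.1392]
orientation: [166.5, 89.4, 15.3]
force: [-0.3, 0.9, -0.0]
opening: 0.0436
[[ 0.0096  0.4813 -0.8765  0.535 ]
 [ 0.0026 -0.8765 -0.4813 -0.3629]
 [-1.      0.0023 -0.0097  0.1392]
 [ 0.      0.      0.      1.    ]]
jaw yaw -61.22838663006191 [-17.1  21.4  -9.9  -0.4 -58.2 136. ]
```

```bash
python3 -m crank '[{"linear":[-0.17,-0.18,-0.5],"rot":[-0.03,0.1,-0.45],"hand":0.5},{"linear":[0,0,-0.1],"rot":[0,0,0],"hand":0.5},{"linear":[0,0,0],"rot":[0,0,0],"hand":0.5},{"linear":[0,0,0],"rot":[0,0,0],"hand":0.5}]'
python3 - <<'E'
from h import *
T=tool();print(T.round(4));print('jaw yaw',np.degrees(np.arctan2(T[1,1],T[0,1])))
s,T=wsnap('w11.png'); np.save('pics/T11.npy',T)
E
```

```text
clock: 15.62
tool_pos: [0.5267, -0.3732, 0.1063]
orientation: [130.6, 89.6, -22.9]
force: [-0.6, 0.6, 0.5]
opening: 0.0439
[[ 0.0059  0.4464 -0.8948  0.5267]
 [-0.0025 -0.8948 -0.4464 -0.3732]
 [-1.      0.0049 -0.0042  0.1063]
 [ 0.      0.      0.      1.    ]]
jaw yaw -63.489560771168314
```

View pics/w11.png

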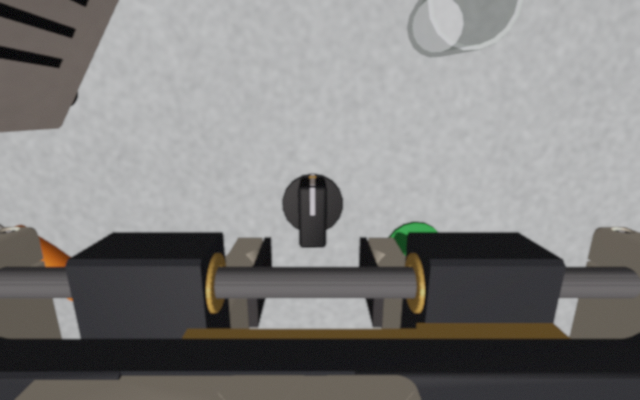

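The bar is upright in the image at col 313, midway between the open jaws (270 and 362). I go down onto it.

```bash
python3 -m crank '[{"linear":[-0.03,-0.01,-0.5],"rot":[0.03,0.06,0],"hand":0.5},{"linear":[0,0,-0.5],"rot":[0,0,0],"hand":0.5},{"linear":[0,0,-0.4],"rot":[0,0,0],"hand":0.5},{"linear":[0,0,0],"rot":[0,0,0],"hand":0.5},{"linear":[0,0,0],"rot":[0,0,0],"hand":0.5}]'
python3 - <<'E'
from h import *
T=tool();print(T.round(4));print('jaw yaw',np.degrees(np.arctan2(T[1,1],T[0,1])))
E
```

```text
clock: 16.3
tool_pos: [0.5291, -0.3748, 0.0263]
orientation: [131.5, 89.4, -21.8]
force: [0.2, -0.3, -0.2]
opening: 0.0439
[[ 0.0095  0.4485 -0.8937  0.5291]
 [-0.0038 -0.8938 -0.4485 -0.3748]
 [-0.9999  0.0077 -0.0068  0.0263]
 [ 0.      0.      0.      1.    ]]
jaw yaw -63.35292590437247
```

```bash
python3 -m crank '[{"linear":[-0.08,0.01,-0.2],"rot":[0.04,0.12,0],"hand":0.5},{"linear":[0,0,-0.06],"rot":[0,0,0],"hand":0.5},{"linear":[0,0,0],"rot":[0,0,0],"hand":0.5},{"linear":[0,0,0],"rot":[0,0,0],"hand":0.5}]'
python3 - <<'E'
from h import *
T=tool();print(T.round(4));print('jaw yaw',np.degrees(np.arctan2(T[1,1],T[0,1])))
E
```

```text
clock: 16.8
tool_pos: [0.5255, -0.3747, 0.0123]
orientation: [115.8, 89.9, -37.5]
force: [0.0, 0.3, -0.1]
opening: 0.044
[[ 0.002   0.4488 -0.8936  0.5255]
 [-0.0015 -0.8936 -0.4488 -0.3747]
 [-1.      0.0022 -0.0011  0.0123]
 [ 0.      0.      0.      1.    ]]
jaw yaw -63.331484621226494
```

```bash
python3 -m crank '[{"linear":[0,0,-0.04],"rot":[0,0.02,0],"hand":0.5},{"linear":[0,0,0],"rot":[0,0,0],"hand":0.3},{"linear":[0,0,0],"rot":[0,0,0],"hand":0.1},{"linear":[0,0,0],"rot":[0,0,0],"hand":0},{"linear":[0,0,0],"rot":[0,0,0],"hand":0},{"linear":[0,0,0],"rot":[0,0,0],"hand":0}]'
python3 - <<'E'
from h import *
T=tool();print(T.round(4));print('jaw yaw',np.degrees(np.arctan2(T[1,1],T[0,1])))
s,T=wsnap('w12.png'); np.save('pics/T12.npy',T)
E
```

```text
clock: 17.55
tool_pos: [0.5257, -0.3748, 0.0102]
orientation: [85.5, 89.9, -67.8]
force: [-0.1, -0.2, 0.5]
opening: 0.0199
[[ 7.000e-04  4.488e-01 -8.936e-01  5.257e-01]
 [-1.700e-03 -8.936e-01 -4.488e-01 -3.748e-01]
 [-1.000e+00  1.900e-03  1.000e-04  1.020e-02]
 [ 0.000e+00  0.000e+00  0.000e+00  1.000e+00]]
jaw yaw -63.33104860150335
```

View pics/w12.png

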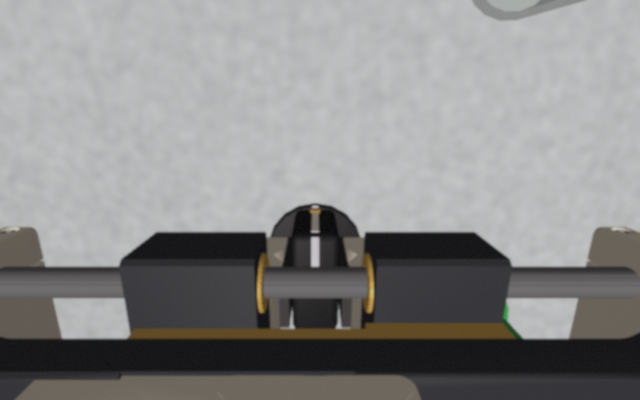

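Run:
```python
from h import *
s=load('w12.png');H=s['hand_eye'];g=cv2.GaussianBlur(s['image'],(3,3),0).max(2)
pts=[]
for u in range(274,357,2):
    if 305<u<326: continue
    c=g[180:245,u].astype(int); i=np.where(c<120)[0]
    if len(i): pts.append((u,180+i[0]))
for v in range(214,236,2):
    r=g[v].astype(int)
    i=[u for u in range(255,300) if r[u]<120]; j=[u for u in range(375,330,-1) if r[u]<120]
    if i: pts.append((i[0]-.5,v))
    if j: pts.append((j[0]+.5,v))
def pl(u,v,x0):
    o,d=ray(s,u,v,H); return (o+d*(x0-o[0])/d[0])[1:]
for x0 in (.0042,.0102):
    P=np.array([pl(u,v,x0) for u,v in pts]); print(x0,len(P),circ(P),circ(P,.025))
# pointer line direction
print(pl(315.5,212,-.0318),pl(315,262,-.0318))
crop(s['image'],265,195,365,270,8,'w12c.png')
```

```text
0.0042 54 (array([0.00140129, 0.00058322, 0.02558756]), np.float64(0.001991490859602443)) (array([ 0.001405  , -0.00016285]), np.float64(0.002076751473715486))
0.0102 54 (array([0.00139943, 0.00316883, 0.0264809 ]), np.float64(0.0020719752574089754)) (array([0.00140934, 0.00126726]), np.float64(0.002307543260465466))
[ 0.00172822 -0.03217505] [ 0.00154812 -0.01070694]
```

View pics/w12c.png

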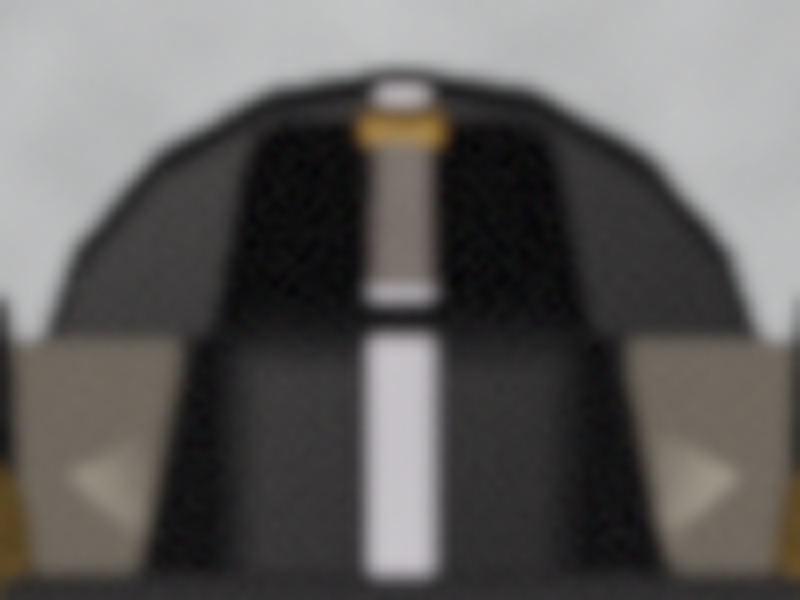

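Run:
```python
from h import *
s=load('w12.png');H=s['hand_eye']
f=lambda x,y:(265+(x+.5)/8-.5, 195+(y+.5)/8-.5)
def pl(u,v,x0):
    o,d=ray(s,u,v,H); return (o+d*(x0-o[0])/d[0])[1:]
pp=[(52,330),(80,245),(165,150),(265,90),(400,68),(530,90),(650,155),(728,245),(755,330)]
for x0 in (.0042,.0102):
    P=np.array([pl(*f(*p),x0) for p in pp]); print(x0,circ(P),circ(P,.025))
# bar front end top edge crop y~325 at x_t=-.0318 -> expected z_t=-23mm
print('bar end top',pl(*f(400,322),-.0318), 'line inner end hidden')
# from w10-based estimate
T=tool(); print('knob centre in tool from w10:',(np.linalg.inv(T)@np.array([.525,-.374,.028,1])).round(4))
```

```text
0.0042 (array([ 0.00156815, -0.00232069,  0.0235639 ]), np.float64(0.00014662156123215528)) (array([ 0.00156395, -0.00048546]), np.float64(0.0005401163027117548))
0.0102 (array([0.00157216, 0.00022018, 0.02443298]), np.float64(0.00015203021043595912)) (array([0.00157134, 0.00095268]), np.float64(0.00026191003091552884))
bar end top [ 0.00136336 -0.02260351] line inner end hidden
knob centre in tool from w10: [-1.79e-02 -1.00e-03  2.00e-04  1.00e+00]
```

Grip confirmed (opening 19.9 mm, pointer centred). I lift, turn the knob to the spindle's yaw (about 7°) and hover short of the spindle for one more look.

```bash
python3 -m crank '[{"linear":[0,0,0.4],"rot":[0,0,0],"hand":0},{"linear":[0,0,0.8],"rot":[0,0,0],"hand":0},{"linear":[0,0,0.8],"rot":[0,0,-0.5],"hand":0},{"linear":[0,0,0.8],"rot":[0,0,-0.7],"hand":0},{"linear":[0,0.4,0.6],"rot":[0,0,-0.7],"hand":0},{"linear":[0,0.75,0.4],"rot":[0,0,-0.7],"hand":0},{"linear":[0,0.8,0.2],"rot":[0,0,-0.7],"hand":0},{"linear":[0,0.8,0.1],"rot":[0,0,-0.6],"hand":0},{"linear":[0,0.8,0],"rot":[0,0,0],"hand":0},{"linear":[0,0.3,0],"rot":[0,0,0],"hand":0},{"linear":[0,0,0],"rot":[0,0,0],"hand":0},{"linear":[0,0,0],"rot":[0,0,0],"hand":0}]'
python3 - <<'E'
from h import *
T=tool();print(T.round(4));print('jaw yaw',np.degrees(np.arctan2(T[1,1],T[0,1])))
s,T=wsnap('w13.png'); np.save('pics/T13.npy',T)
E
```

```text
clock: 19.1
tool_pos: [0.522, -0.1365, 0.2635]
orientation: [-122.1, 89.8, 64.3]
force: [0.6, 0.1, -1.3]
opening: 0.0198
[[ 0.0018  0.1117 -0.9937  0.522 ]
 [ 0.0037 -0.9937 -0.1117 -0.1365]
 [-1.     -0.0035 -0.0022  0.2635]
 [ 0.      0.      0.      1.    ]]
jaw yaw -83.58552841328603
```

View pics/w13.png

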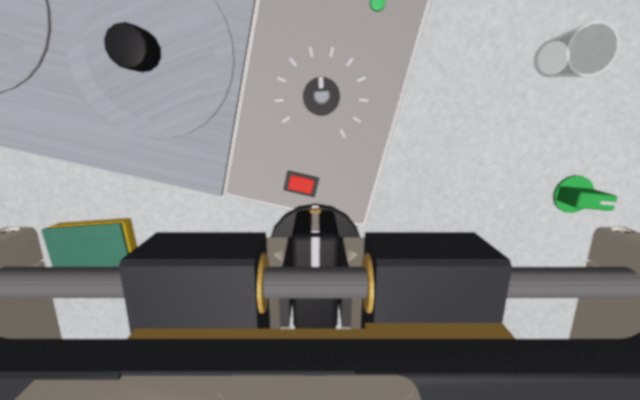

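The spindle is at (321,96), with its index line and flat nearly vertical, parallel to the knob's pointer. Now the relative offset measured in this same view.

```bash
cat > sp.py <<'E'
from h import *
import sys
def spindle(fn,Tc,u,v,k=10):
    s=load(fn);u0,v0=u-30,v-30
    f=lambda x,y:(u0+(x+.5)/k-.5, v0+(y+.5)/k-.5)
    g=cv2.resize(s['image'][v0:v0+60,u0:u0+60],None,fx=k,fy=k,interpolation=cv2.INTER_CUBIC).max(2)
    m=(g<110).astype(np.uint8); n,l,st,c=cv2.connectedComponentsWithStats(m); i=1+np.argmax(st[1:,4]); cs,_=cv2.findContours((l==i).astype(np.uint8),0,1)
    h=cv2.convexHull(max(cs,key=cv2.contourArea)); P=np.array([onplane(s,*f(*p[0]),.142,Tc)[:2] for p in h]); c,e=circ(P)
    print('collar',c,e)
    cu,cv_=cv2.fitEllipse(h)[0]
    m=(g>165).astype(np.uint8); n,l,st,cc=cv2.connectedComponentsWithStats(m)
    for i in range(1,n):
        if st[i,4]>300 and np.hypot(cc[i][0]-cu,cc[i][1]-cv_)<150:
            p=onplane(s,*f(*cc[i]),.142,Tc)[:2]-c[:2]; ys,xs=np.where(l==i); Q=np.array([onplane(s,*f(x,y),.142,Tc)[:2] for x,y in list(zip(xs,ys))[::5]]);Q=Q-Q.mean(0);d=np.linalg.svd(Q,full_matrices=False)[2][0]; d*=np.sign(d[0])
            print('blob',st[i],'dist',np.linalg.norm(p),'yaw from centre',np.degrees(np.arctan2(p[1],p[0])),'pca yaw',np.degrees(np.arctan2(d[1],d[0])))
    cv2.imwrite('pics/spc.png',g); return c
E
python3 - <<'E'
from sp import *
T=np.load('pics/T13.npy');c=spindle('w13.png',T,321,96)
t=tool();p=np.linalg.inv(t)@np.array([c[0],c[1],.142,1]);print('in tool',p[:3])
s=load('w13.png');print('knob pointer yaw:',np.degrees(np.arctan2(t[1,1],t[0,1]))+90)
print(dpt(s,321,97,T))
E
```

```text
collar [ 0.60415878 -0.13306235  0.01441348] 4.302533949043806e-05
blob [     0      0    600    600 221729] dist 0.0007976778055128182 yaw from centre 57.94953205764251 pca yaw -87.20926684737849
blob [ 279  103   43  119 4429] dist 0.010717097321041364 yaw from centre 8.662517017411275 pca yaw 7.861449916937513
blob [ 246  262  122   91 8881] dist 0.00026790809501110984 yaw from centre -55.97047631946328 pca yaw -81.03833822071837
in tool [ 0.12160258  0.00594356 -0.08188813]
knob pointer yaw: 6.382637285411164
[ 0.60263455 -0.13296699  0.16408335]
```

View pics/spc.png

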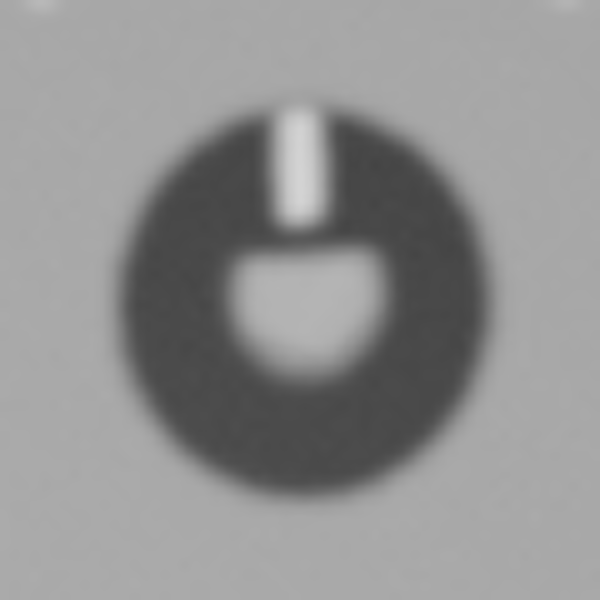

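```bash
python3 -m crank '[{"linear":[0.4,0.02,-0.1],"rot":[-0.02,0.02,0.3],"hand":0},{"linear":[0.4,0.02,-0.3],"rot":[0,0,0],"hand":0},{"linear":[0.4,0.02,-0.3],"rot":[0,0,0],"hand":0},{"linear":[0.15,0.02,-0.3],"rot":[0,0,0],"hand":0},{"linear":[0,0,0],"rot":[0,0,0],"hand":0},{"linear":[0,0,0],"rot":[0,0,0],"hand":0}]'
python3 - <<'E'
from h import *
T=tool();print(T.round(4));print('jaw yaw+90',90+np.degrees(np.arctan2(T[1,1],T[0,1])))
E
```

```text
clock: 19.9
tool_pos: [0.6039, -0.1374, 0.2011]
orientation: [-54.4, 89.9, 133.1]
force: [0.4, -0.1, -0.5]
opening: 0.02
[[-0.0013  0.1312 -0.9914  0.6039]
 [ 0.0014 -0.9914 -0.1312 -0.1374]
 [-1.     -0.0015  0.0011  0.2011]
 [ 0.      0.      0.      1.    ]]
jaw yaw+90 7.540259758512647
```

```bash
python3 -m crank '[{"linear":[0.01,0.1,-0.12],"rot":[0,0,0.08],"hand":0},{"linear":[0,0,0],"rot":[0,0,0],"hand":0},{"linear":[0,0,0],"rot":[0,0,0],"hand":0},{"linear":[0,0,0],"rot":[0,0,0],"hand":0}]'
python3 - <<'E'
from h import *
T=tool();print(T.round(4));print('jaw yaw+90',90+np.degrees(np.arctan2(T[1,1],T[0,1])))
snap('scene','s14.png'); s,T=wsnap('w14.png'); crop(load('s14.png')['image'],240,180,320,240,10,'s14c.png')
E
```

```text
clock: 20.4
tool_pos: [0.6043, -0.1309, 0.196]
orientation: [-154.2, 89.8, 33.8]
force: [-1.0, 0.3, -0.9]
opening: 0.0199
[[ 0.0024  0.139  -0.9903  0.6043]
 [ 0.0016 -0.9903 -0.139  -0.1309]
 [-1.     -0.0012 -0.0026  0.196 ]
 [ 0.      0.      0.      1.    ]]
jaw yaw+90 7.987638910285014
```

View pics/w14.png

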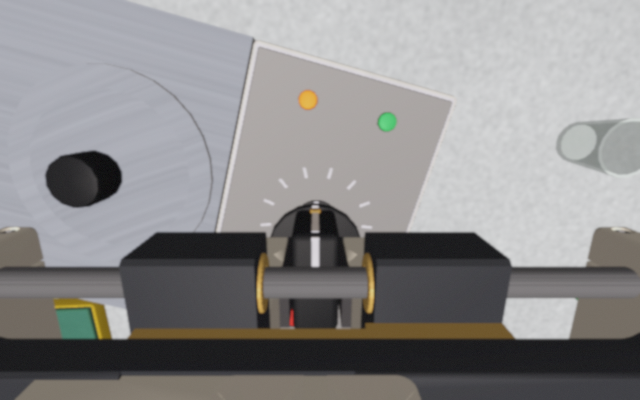

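View pics/s14c.png

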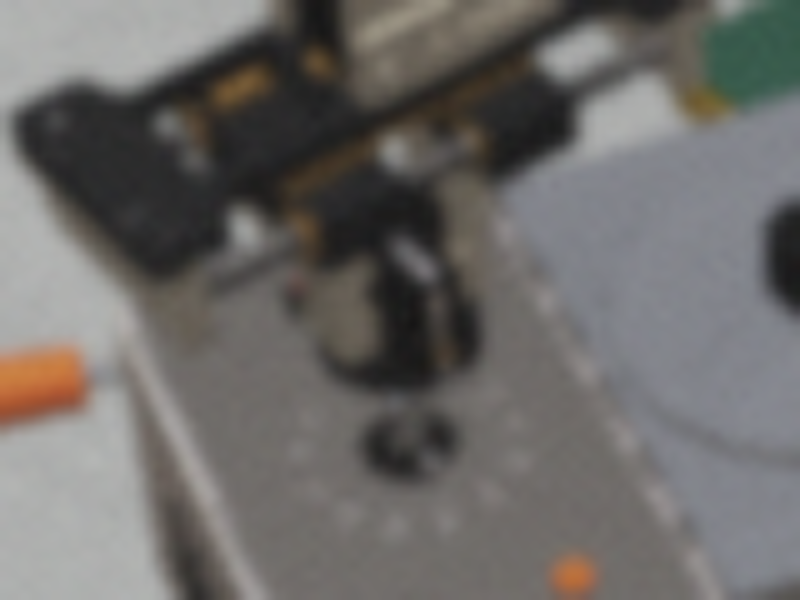

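The scene crop shows the knob's skirt (402,350) right above the spindle and collar (410,440). I descend slowly, watching force.

```bash
python3 -m crank '[{"linear":[0,-0.01,-0.2],"rot":[0,0.02,0],"hand":0},{"linear":[0,0,-0.05],"rot":[0,0,0],"hand":0},{"linear":[0,0,0],"rot":[0,0,0],"hand":0}]'
python3 - <<'E'
from h import *
T=tool();print(T.round(4))
E
```

```text
clock: 20.88
tool_pos: [0.6041, -0.1317, 0.1795]
orientation: [-89.8, 89.9, 98.2]
force: [-0.4, 0.2, -0.8]
opening: 0.0202
[[-2.000e-04  1.387e-01 -9.903e-01  6.041e-01]
 [ 1.600e-03 -9.903e-01 -1.387e-01 -1.317e-01]
 [-1.000e+00 -1.600e-03  0.000e+00  1.795e-01]
 [ 0.000e+00  0.000e+00  0.000e+00  1.000e+00]]
```

```bash
python3 -m crank '[{"linear":[0,0,-0.07],"rot":[0,0,0],"hand":0},{"linear":[0,0,-0.03],"rot":[0,0,0],"hand":0}]'
python3 -m crank '[{"linear":[0,0,-0.05],"rot":[0,0,0],"hand":0},{"linear":[0,0,-0.03],"rot":[0,0,0],"hand":0}]'
```

```text
clock: 21.12
tool_pos: [0.6041, -0.1318, 0.1731]
orientation: [-89.3, 89.9, 98.7]
force: [0.1, -0.2, -0.3]
opening: 0.0198
clock: 21.38
tool_pos: [0.6042, -0.1317, 0.1681]
orientation: [-92.1, 89.9, 95.9]
force: [-0.1, -0.1, -0.8]
opening: 0.0195
```

It is now 6 mm below the tip level with no force, so it is entering.

```bash
python3 -m crank '[{"linear":[0,0,-0.06],"rot":[0,0,0],"hand":0},{"linear":[0,0,-0.04],"rot":[0,0,0],"hand":0}]'
python3 -m crank '[{"linear":[0,0,-0.05],"rot":[0,0,0],"hand":0},{"linear":[0,0,-0.04],"rot":[0,0,0],"hand":0}]'
```

```text
clock: 21.62
tool_pos: [0.6042, -0.1318, 0.1618]
orientation: [-98.4, 89.9, 89.5]
force: [-0.6, 0.3, -0.5]
opening: 0.02
clock: 21.88
tool_pos: [0.6043, -0.1318, 0.1566]
orientation: [-114.0, 89.9, 73.9]
force: [-2.4, 1.2, 7.1]
opening: 0.0198
```

Contact with the spindle end at about 7 N. I keep pressing to the bottom of its travel.

```bash
python3 -m crank '[{"linear":[0,0,-0.06],"rot":[0,0,0],"hand":0},{"linear":[0,0,-0.05],"rot":[0,0,0],"hand":0}]'
python3 -m crank '[{"linear":[0,0,-0.06],"rot":[0,0,0],"hand":0},{"linear":[0,0,-0.06],"rot":[0,0,0],"hand":0}]'
```

```text
clock: 22.12
tool_pos: [0.6046, -0.1319, 0.1536]
orientation: [175.6, 89.9, 3.7]
force: [-10.7, 5.8, 25.8]
opening: 0.0201
clock: 22.38
tool_pos: [0.6046, -0.1319, 0.1536]
orientation: [158.6, 89.7, -13.2]
force: [-11.2, 4.4, 25.6]
opening: 0.0198
```

Run:
```python
from h import *
s,T=wsnap('w15.png'); t=snap('scene','s15.png'); crop(t['image'],240,180,320,240,10,'s15c.png'); snap('top','t15.png')
o=monitor.get_obs();print(o['clock'],o['force'],o['moment'],o['opening'],o['qvel'].round(2));T=tool();print(T.round(4),90+np.degrees(np.arctan2(T[1,1],T[0,1])))
```

```text
22.525 [-11.67910001   4.91020177  24.533744  ] [ 2.02861015  4.20923856 -0.04947344] 0.020021796493591062 [-0.01  0.03  0.13 -0.09  0.01 -0.02]
[[ 0.0059  0.1426 -0.9898  0.6046]
 [-0.0013 -0.9898 -0.1426 -0.1319]
 [-1.      0.0022 -0.0056  0.1536]
 [ 0.      0.      0.      1.    ]] 8.197011947997908
```

View pics/w15.png

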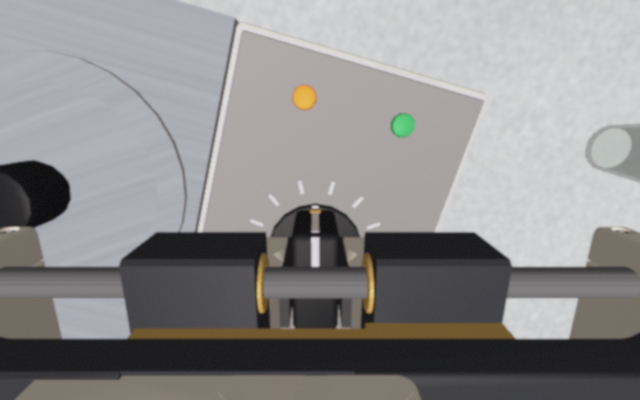

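View pics/s15c.png

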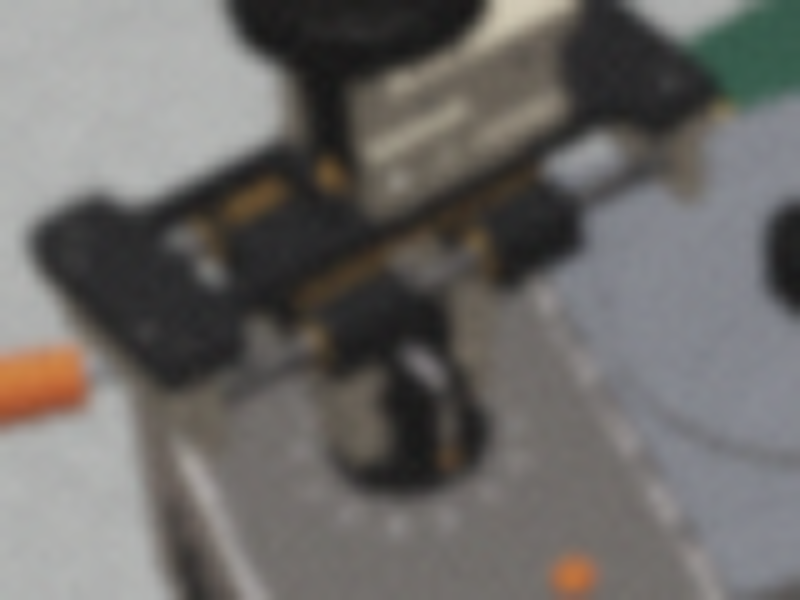

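View pics/t15.png

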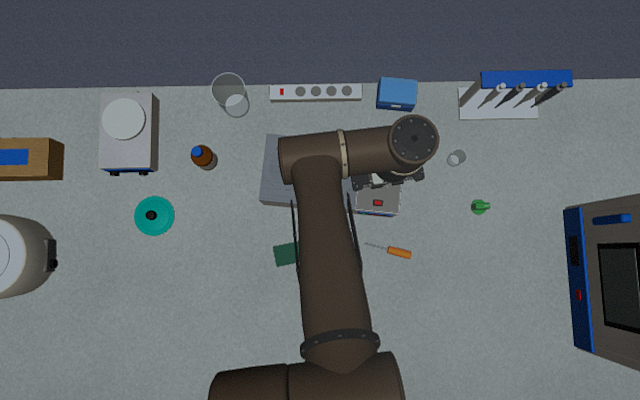

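The knob sits low on the dial with its pointer aligned. TCP is 0.1536 m against about 0.154 m expected at the bottom of travel, and the push holds steady at about 25 N. The top view shows the bystanders where they were. Handing in.

Run:
```python
from h import *
print(ticket.close_job()); o=monitor.get_obs();print(o['clock'],o['force'],o['opening'])
```

```text
the job is handed in; nothing more can be done
None
the job is handed in; nothing more can be done
```

The lid is back on the open well and let go, and the knob is pushed home on the spindle, still gripped and held down. I handed the job in at about 22.5 s of the 69 s allowed; no verdict was given.

- **Lid:** I pressed it past the seal with a peak of about 48 N. Triangulated, its knob stands level with lid2's (0.169 m against 0.170 m), and it is centred about 2 mm from the measured well centre. During the press the fingers slid a few millimetres on the lid's knob.
- **Knob:** I turned it from about 26.5° to about 8° to match the spindle's flat. It went in with no force until the end of its bore met the spindle, within about 2 mm of the expected height.
- **Final hold:** The spindle bottomed about 3–4 mm further down, with TCP at 0.1536 m against about 0.154 m expected. The push held steady at about 25 N with the opening at 20 mm. About 12 N of sideways force stayed on the knob, which I left alone.
- **Disagreements:** The wrist camera read about 1.5 mm off across the jaws, so I placed the knob by relative measurements within one view. The top and scene cameras gave a poor spindle height (0.146 m against 0.164 m), so I did not use it.
- **Bystanders:** The bottle, beaker, screwdriver and sponge look unmoved in the last top view. The arm hides the vial and lid2 there, so I did not check those two at the end.

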